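# Change over a batch of drive adapters on a magnetic chuck

## Robot

A 7-joint arm with a two-finger parallel gripper is mounted at the origin on the work surface. World frame = base frame: x ahead of the robot, y to its left, z up, the work surface at z = 0. Lengths are in m, angles in degrees, forces in N, time in s.
With the tool pointing down it reaches from about 0.425 to 0.875 m from the base axis. Payload 4.7 kg.
Tool frame: the origin (TCP) lies at the very end of the fingers, on their centre line; the grasp point (between the pads) lies 19 mm behind it; x points along the fingers, z is the direction in which the jaws open and shut, and the axes are right-handed (so a half turn about x gives the same grasp; the last joint's range is limited). The gripper opens to 87 mm and grips with 3 to 60 N. Pads are 19 mm wide; open, the fingers measure 117 mm over their backs; the gripper's body (75 mm by 190 mm) begins 51 mm behind the grasp point.
Start: joints at [75.923, 18.392, -4.016, 83.108, 1.295, 78.541, -3.26], TCP at [0.167, -0.628, 0.223] pointing down, gripper open.
Joint ranges: [-163.93, 163.93], [-17.29, 119.83], [-79.2, 71.16], [3.27, 140.29], [-89.18, 269.18], [5.43, 117.66], [-154.24, 154.24]. Speed limits (degrees/s): [147.25, 147.25, 180, 180, 180, 180, 180].

## Interface

Orientations are given as [roll, pitch, yaw] about the fixed x, y, z axes, in that order (R = Rz(yaw) Ry(pitch) Rx(roll)).
In Python, from cell import env gives the robot as it stands. The module is installed in compiled form; this text tells all that it offers.
- The arm moves only by the tool drive_tool, never from a script. Its argument "increments" is a list of rows, each a list of 2 entries, a list of its own where there are three numbers: the shift along the tool's x, y, z scaled (see below), then the turn, a rotation vector about the tool's x, y, z scaled (see below). In form: [[[dx, dy, dz], [wx, wy, wz]], ...]. A call has 1 to 10 rows; each row shifts and turns the commanded pose from where the row before left it, along the tool's axes as they then stand; what a row does not reach is not made up. The controller multiplies each number of a shift by 0.04 m and each number of a turn by 120 degrees. A row lasts 1/10 s, in which the tool goes at most 50 mm and 8.59 degrees, less where a joint would pass 70% of its speed; a pose out of reach is approached as far as the arm can. A call with a number of a shift or a turn outside -1 to 1 is refused whole. A call with a gripper value outside its range is refused whole. "hand" is the gripper's target within -1 to 1 (fully open at 1, half-way at 0, shut at -1), set as the call begins (left out, the last holds). The fingers move at their own pace and stop on an object; "squeeze" is the grip in N (left out, the last holds). Time passes only in rows, so rows that do not move let the fingers close. It gives the time, the measured TCP pose, the force and the opening at its end, in the units of the state.
- env.get_obs(): the state, without advancing time (a new reading comes with each control period).
- env.read_camera(name): name is "side" or "top"; returns a dict with "frame" (384x512x3 uint8, red, green, blue), "fx", "fy", "cx", "cy" (pixels), "R" (3x3) and "t" (3): a world point X has camera coordinates R X + t. Camera axes: x right, y down, z forward; pixel columns grow to the right and rows downward; lengths in m; the calibration is good to about 2 mm. A picture is of the moment at which its call begins. There is no depth.
- env.sign_off(): hands the job in, once; it reports no verdict.
The state is a dict: "time_s": time; "qpos": joint angles; "joint_velocities": joint speeds; "effort": joint torques, N m; "tool_pos": TCP position; "tool_rot": TCP orientation; "force": force on the tool from outside, world axes, zero at the start; "wrist_torque": the same for the moment, N m; "grip_width": finger opening in m.
Only numpy, scipy, OpenCV 4.12 (cv2) and the standard library are available. Lean on these libraries where they do the work, as an engineer would, in place of code of your own. Each camera call takes 0.05 s, during which the arm holds its last target.

## Task

The blue drive adapters on the magnetic chuck are finished: swing the chuck's orange lever to off before you touch any adapter, then set every blue one spigot up on the white sloped rack, square and resting against its bottom lip. With the magnet still off, load all the yellow adapters into the chuck's fence corner as one row along the long rail, each with a short end flush against that rail and their long sides together without gaps, the first hard against the short rail. When all are square and home, set the lever straight up at the green mark for half power, do not touch the adapters while the magnet is on, and leave the other things on the bench alone.

Things in the scene. Friction and masses are not known exactly. Their poses are not given: they have to be found in the camera images.
- chuck: fixed magnetic chuck: dark block 150 (its x, away from the robot) by 240 mm (y, to the left), brass-striped steel plate 55 mm above the bench. Origin: centre of its underside. Aluminium stop rails, 8 mm thick, along the far (+x) side and the left (+y) end rise 6 mm above the plate; the other two sides are open. The pull is not simulated: parts slide with ordinary friction
- chuck_corner (a point): inner point of the fence corner at the level of the chuck's plate; axes are the chuck's. The long rail's inner face is the plane x = 0 (work lies at -x), the short rail's is y = 0 (work lies at -y), the plate is z = 0
- lever_hub (a point): the lever's pivot, on the chuck's right (-y) end face, 30 mm above the bench; the pivot axis is the chuck's y
- lever_grip (a point): centre of the orange ball knob, 34 mm across, at the end of the chuck's lever: 104 mm from the pivot and 45 mm out from the chuck's end face (28 mm of free air between ball and face)
- lever (a joint): angle of the chuck's power lever, rad; stays where it is left (about 1 N to move at the knob). 0 = off: points to the chuck's -x, 20 degrees above level, white dot, stop. 1.22 = straight up, half power, green mark. 2.44 = full power, leans to +x, red dot, stop. At angle q the knob lies (-104 cos(q + 0.349), -45, 104 sin(q + 0.349)) mm from lever_hub in the chuck's axes
- deck: white slippery slope of the rack (friction 0.18), inclined 25 degrees, 130 mm up the slope, 190 mm wide, low edge towards the robot, 22 mm above the bench. Origin: middle of the lower edge, where slope meets lip. x points up the slope, y to the left along the lip, z square out of the slope. The aluminium lip along the low edge stands 10 mm above the slope, 6 mm thick
- mat: thin grey-green mat, 250 by 250 mm, 2 mm thick, fixed on the bench; the yellow adapters start on it. Origin: centre of its underside
- blue1_c (a point): drive adapter, blue, finished; starts on the chuck, in its corner; may be absent. Steel foot plate 80 (its x) by 50 (y) by 12 mm with a central square spigot 25 by 25 mm rising 30 mm above it (42 mm in all); about 0.5 kg. This point: its centre, 21 mm above its underside; z is up along the spigot. Half a turn makes no difference
- blue2_c (a point): drive adapter, blue, finished; starts on the chuck, in its corner; may be absent. Steel foot plate 80 (its x) by 50 (y) by 12 mm with a central square spigot 25 by 25 mm rising 30 mm above it (42 mm in all); about 0.5 kg. This point: its centre, 21 mm above its underside; z is up along the spigot. Half a turn makes no difference
- yellow1_c (a point): drive adapter, yellow, not yet worked; starts lying on the mat, any way round; may be absent. Steel foot plate 80 (its x) by 50 (y) by 12 mm with a central square spigot 25 by 25 mm rising 30 mm above it (42 mm in all); about 0.5 kg. This point: its centre, 21 mm above its underside; z is up along the spigot. Half a turn makes no difference
- yellow2_c (a point): drive adapter, yellow, not yet worked; starts lying on the mat, any way round; may be absent. Steel foot plate 80 (its x) by 50 (y) by 12 mm with a central square spigot 25 by 25 mm rising 30 mm above it (42 mm in all); about 0.5 kg. This point: its centre, 21 mm above its underside; z is up along the spigot. Half a turn makes no difference
- yellow3_c (a point): drive adapter, yellow, not yet worked; starts lying on the mat, any way round; may be absent. Steel foot plate 80 (its x) by 50 (y) by 12 mm with a central square spigot 25 by 25 mm rising 30 mm above it (42 mm in all); about 0.5 kg. This point: its centre, 21 mm above its underside; z is up along the spigot. Half a turn makes no difference
- driver: bystander, leave alone: green-handled screwdriver, 190 mm long, lying on the bench
- spanner: bystander, leave alone: steel spanner, 170 mm long, lying on the bench
- brush: bystander, leave alone: wooden-handled brush, 160 mm long, lying on the bench
- socket1: bystander, leave alone: steel socket, 32 mm across, 32 mm high
- socket2: bystander, leave alone: steel socket, 38 mm across, 36 mm high
- disc: bystander, leave alone: aluminium drive disc, 64 mm across, 32 mm high with its stub
- oil: bystander, leave alone: amber oil bottle, 44 mm across, 110 mm high
Mind the look-alikes: they are no part of the job. Leave any red or turquoise look-alike of the part that bears blue2_c alone.

How it is judged (in metres and radians):
On the way, in this order (a step that is already met when the one before it is completed fails the run):
1. the chuck's lever is swung to off (value of joint lever below 0.15 rad), for 0.2 s.
2. with the lever still off, every blue adapter rests on the rack against its lip and every yellow adapter is home in the fence corner, in one square row (value of joint lever below 0.2 rad and z of blue1_c in the frame of deck between 0.017 and 0.025 m and y of blue1_c in the frame of deck between -0.085 and 0.085 m and angle between the z axis of each of blue1_c, blue2_c and the z axis of deck, either way round below 0.08 rad and ((angle between the x axis of blue1_c and the x axis of deck, either way round below 0.12 rad and x of blue1_c in the frame of deck between 0.036 and 0.0445 m) or (angle between the y axis of blue1_c and the x axis of deck, either way round below 0.12 rad and x of blue1_c in the frame of deck between 0.021 and 0.0295 m)) and z of blue2_c in the frame of deck between 0.017 and 0.025 m and y of blue2_c in the frame of deck between -0.085 and 0.085 m and ((angle between the x axis of blue2_c and the x axis of deck, either way round below 0.12 rad and x of blue2_c in the frame of deck between 0.036 and 0.0445 m) or (angle between the y axis of blue2_c and the x axis of deck, either way round below 0.12 rad and x of blue2_c in the frame of deck between 0.021 and 0.0295 m)) and x of yellow1_c in the frame of chuck_corner between -0.0425 and -0.0375 m and z of yellow1_c in the frame of chuck_corner between 0.017 and 0.025 m and angle between the x axis of each of yellow1_c, yellow2_c, yellow3_c and the x axis of chuck_corner, either way round below 0.035 rad and (y of yellow1_c in the frame of chuck_corner between -0.0275 and -0.023 m or y of yellow1_c in the frame of chuck_corner between -0.0785 and -0.073 m or y of yellow1_c in the frame of chuck_corner between -0.1295 and -0.123 m) and x of yellow2_c in the frame of chuck_corner between -0.0425 and -0.0375 m and z of yellow2_c in the frame of chuck_corner between 0.017 and 0.025 m and (y of yellow2_c in the frame of chuck_corner between -0.0275 and -0.023 m or y of yellow2_c in the frame of chuck_corner between -0.0785 and -0.073 m or y of yellow2_c in the frame of chuck_corner between -0.1295 and -0.123 m) and x of yellow3_c in the frame of chuck_corner between -0.0425 and -0.0375 m and z of yellow3_c in the frame of chuck_corner between 0.017 and 0.025 m and (y of yellow3_c in the frame of chuck_corner between -0.0275 and -0.023 m or y of yellow3_c in the frame of chuck_corner between -0.0785 and -0.073 m or y of yellow3_c in the frame of chuck_corner between -0.1295 and -0.123 m) and (y of yellow1_c in the frame of chuck_corner between -0.0275 and -0.023 m or y of yellow2_c in the frame of chuck_corner between -0.0275 and -0.023 m or y of yellow3_c in the frame of chuck_corner between -0.0275 and -0.023 m) and (y of yellow1_c in the frame of chuck_corner between -0.0785 and -0.073 m or y of yellow2_c in the frame of chuck_corner between -0.0785 and -0.073 m or y of yellow3_c in the frame of chuck_corner between -0.0785 and -0.073 m)), for 0.3 s.
At the end, for the whole second after the job is handed in: Lever within 0.12 rad of upright (1.22). Blue ones flat on the slope, square within 0.12 rad, an edge within 4 mm of the lip. Yellow ones flat on the chuck, ends within 2.5 mm of the long rail, square within 0.035 rad, the first within 2.5 mm of the short rail, the rest close beside it. All at rest (value of joint lever between 1.1 and 1.34 rad and z of blue1_c in the frame of deck between 0.017 and 0.025 m and y of blue1_c in the frame of deck between -0.085 and 0.085 m and angle between the z axis of each of blue1_c, blue2_c and the z axis of deck, either way round below 0.08 rad and ((angle between the x axis of blue1_c and the x axis of deck, either way round below 0.12 rad and x of blue1_c in the frame of deck between 0.036 and 0.0445 m) or (angle between the y axis of blue1_c and the x axis of deck, either way round below 0.12 rad and x of blue1_c in the frame of deck between 0.021 and 0.0295 m)) and z of blue2_c in the frame of deck between 0.017 and 0.025 m and y of blue2_c in the frame of deck between -0.085 and 0.085 m and ((angle between the x axis of blue2_c and the x axis of deck, either way round below 0.12 rad and x of blue2_c in the frame of deck between 0.036 and 0.0445 m) or (angle between the y axis of blue2_c and the x axis of deck, either way round below 0.12 rad and x of blue2_c in the frame of deck between 0.021 and 0.0295 m)) and x of yellow1_c in the frame of chuck_corner between -0.0425 and -0.0375 m and z of yellow1_c in the frame of chuck_corner between 0.017 and 0.025 m and angle between the x axis of each of yellow1_c, yellow2_c, yellow3_c and the x axis of chuck_corner, either way round below 0.035 rad and (y of yellow1_c in the frame of chuck_corner between -0.0275 and -0.023 m or y of yellow1_c in the frame of chuck_corner between -0.0785 and -0.073 m or y of yellow1_c in the frame of chuck_corner between -0.1295 and -0.123 m) and x of yellow2_c in the frame of chuck_corner between -0.0425 and -0.0375 m and z of yellow2_c in the frame of chuck_corner between 0.017 and 0.025 m and (y of yellow2_c in the frame of chuck_corner between -0.0275 and -0.023 m or y of yellow2_c in the frame of chuck_corner between -0.0785 and -0.073 m or y of yellow2_c in the frame of chuck_corner between -0.1295 and -0.123 m) and x of yellow3_c in the frame of chuck_corner between -0.0425 and -0.0375 m and z of yellow3_c in the frame of chuck_corner between 0.017 and 0.025 m and (y of yellow3_c in the frame of chuck_corner between -0.0275 and -0.023 m or y of yellow3_c in the frame of chuck_corner between -0.0785 and -0.073 m or y of yellow3_c in the frame of chuck_corner between -0.1295 and -0.123 m) and (y of yellow1_c in the frame of chuck_corner between -0.0275 and -0.023 m or y of yellow2_c in the frame of chuck_corner between -0.0275 and -0.023 m or y of yellow3_c in the frame of chuck_corner between -0.0275 and -0.023 m) and (y of yellow1_c in the frame of chuck_corner between -0.0785 and -0.073 m or y of yellow2_c in the frame of chuck_corner between -0.0785 and -0.073 m or y of yellow3_c in the frame of chuck_corner between -0.0785 and -0.073 m) and linear speed of each of blue1, blue2, yellow1, yellow2, yellow3 below 0.02 m/s); the robot touches nothing.
It fails at once if an adapter is handled while the chuck's lever is not at off (value of joint lever above 0.35 rad and (contact force between the fingers and blue1 above 3 N or contact force between the fingers and blue2 above 3 N or contact force between the fingers and yellow1 above 3 N or contact force between the fingers and yellow2 above 3 N or contact force between the fingers and yellow3 above 3 N)).
It fails at once if a bystander on the bench is disturbed (distance of any of driver, spanner, brush, socket1, socket2, disc, oil from where it was at the start of the episode above 0.04 m).
Of blue1, blue2 only 1 to 2 are there at a start; the rules pass over those that are not, and their reading is None.
Of yellow1, yellow2, yellow3 only 2 to 3 are there at a start; the rules pass over those that are not, and their reading is None.
At some moment in a run one of yellow1, yellow2, yellow3 may be knocked a few centimetres aside while the robot is not near it.
Once in a run the grip may slacken for a moment while it holds something.
It also fails if it takes over 210 s, if anything falls off the work surface, if the arm or the gripper's body presses on something with over 40 N, if the wrist force passes 120 N, or if a joint passes its speed limit or range.

## Working session

There is one attempt and no reset: what is moved stays moved. The work goes in short steps, Python scripts to look and compute and a tool call to move; the robot and the scene stay as the last step left them, time stands still between calls to the robot, and variables do not carry over. Pictures are saved under pics/ and viewed, and the job is handed in when it is done.

Besides the shell and the picture viewer there is one more tool, called after "Request:" as name([rows], argument=value, ...), one row to a line, values as JSON. drive_tool: Moves the arm, as the interface text tells. Shifts and turns lie within -1 to 1; 1 stands for 0.04 m of shift or 120 degrees of turn. Its arguments: {"type":"object","properties":{"increments":{"type":"array"},"hand":{"type":"number"},"squeeze":{"type":"number"}},"required":["increments"]}

```bash
mkdir -p pics
cat > h.py <<'E'
import numpy as np, cv2
from cell import env
from scipy.spatial.transform import Rotation as Rn
def grab(tag):
    out={}
    for n in ("top","side"):
        d=env.read_camera(n); out[n]=d
        cv2.imwrite(f"pics/{tag}_{n}.png",cv2.resize(d["frame"][:,:,::-1],None,fx=1.5,fy=1.5,interpolation=cv2.INTER_CUBIC))
        np.savez(f"pics/{tag}_{n}.npz",**d)
    return out
def load(tag):
    return {n:dict(np.load(f"pics/{tag}_{n}.npz")) for n in ("top","side")}
def proj(d,X):
    X=np.atleast_2d(X); c=X@d["R"].T+d["t"]
    return np.c_[d["fx"]*c[:,0]/c[:,2]+d["cx"], d["fy"]*c[:,1]/c[:,2]+d["cy"]]
def ray(d,uv):
    uv=np.atleast_2d(uv)
    v=np.c_[(uv[:,0]-d["cx"])/d["fx"],(uv[:,1]-d["cy"])/d["fy"],np.ones(len(uv))]
    return -d["R"].T@d["t"], v@d["R"]
def onplane(d,uv,z):
    o,v=ray(d,uv); s=(z-o[2])/v[:,2]; return o+v*s[:,None]
def tri(d1,u1,d2,u2):
    o1,v1=ray(d1,u1);o2,v2=ray(d2,u2)
    A=np.c_[v1[0],-v2[0]]; s=np.linalg.lstsq(A,o2-o1,rcond=None)[0]
    p,q=o1+s[0]*v1[0],o2+s[1]*v2[0]; return (p+q)/2, np.linalg.norm(p-q)
E
python3 - <<'E'
from h import *
o=grab("a")
for n in o:
    d=o[n]; print(n,d["fx"],d["fy"],d["cx"],d["cy"],d["R"].round(3).tolist(),(-d["R"].T@d["t"]).round(3))
print(env.get_obs())
E
```

```text
top 386.3373923470599 386.3373923470599 262.13873385399745 192.22706001298337 [[-0.026, -1.0, -0.015], [-0.996, 0.027, -0.087], [0.087, 0.013, -0.996]] [ 0.379 -0.018  1.147]
side 442.2274027231359 442.2274027231359 250.6676770581646 195.90936237145206 [[-0.891, -0.454, -0.018], [-0.315, 0.646, -0.695], [0.327, -0.613, -0.719]] [0.063 0.702 0.963]
{'time_s': 0.1, 'qpos': array([75.92267564, 18.43532289, -4.01376807, 83.16868429,  1.2958836 ,
       78.54192759, -3.25916311]), 'joint_velocities': array([-0.04113395, -0.04621915, -0.02429104, -0.18979635, -0.03003671,
       -0.02342942,  0.059599  ]), 'effort': array([ 1.39941255e-05, -4.92572308e+01, -4.05539526e-01, -3.13398814e+01,
       -6.40356797e-02,  3.96020373e-02,  4.59296439e-05]), 'tool_pos': array([ 0.16677104, -0.62771574,  0.22155811]), 'tool_rot': array([-176.03553864,   89.89910004,  108.85073719]), 'force': array([-0.50505543, -0.0778186 , -0.38814051]), 'wrist_torque': array([0.00406815, 0.01239629, 0.03185377]), 'grip_width': 0.08714810518190014}
```

View pics/a_top.png

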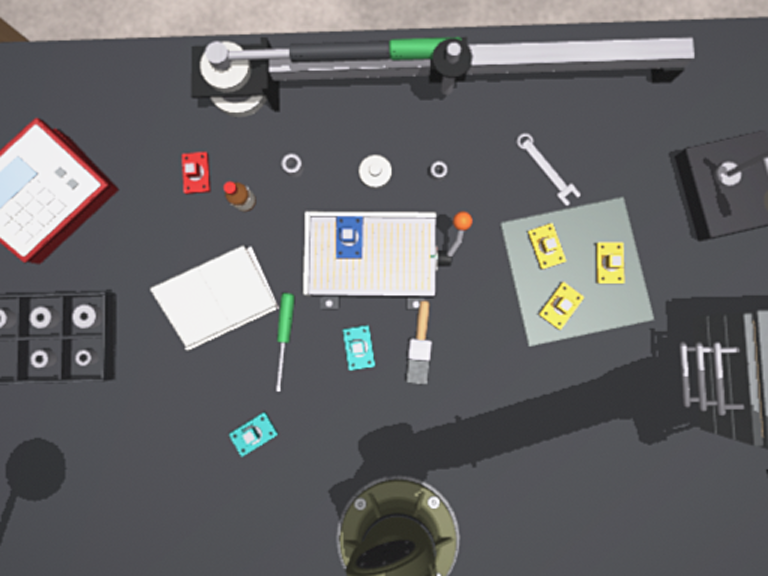

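View pics/a_side.png

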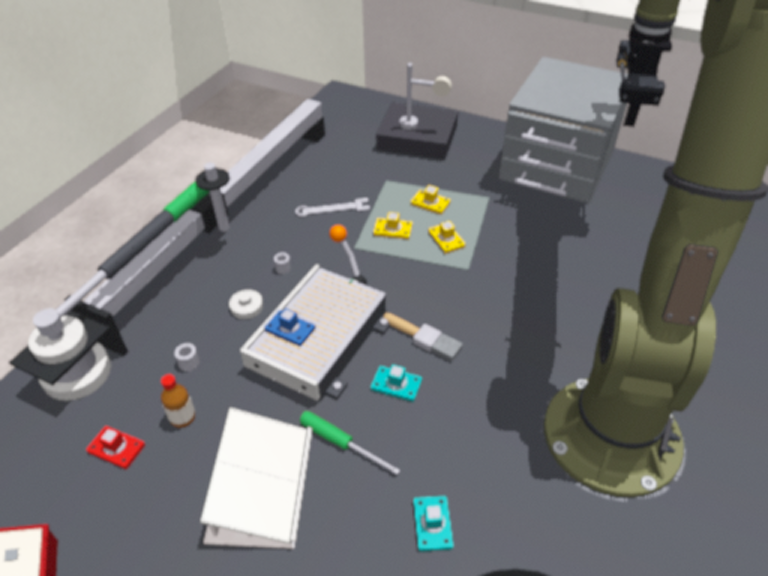

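Run:
```python
from h import *
o=load("a")
def crop(n,x0,y0,x1,y1,k,name):
    im=o[n]["frame"][y0:y1,x0:x1,::-1]; cv2.imwrite(f"pics/{name}.png",cv2.resize(im,None,fx=k,fy=k,interpolation=cv2.INTER_CUBIC))
crop("top",90,130,320,240,3.4,"a_ct1")
crop("side",125,100,295,375,2.1,"a_cs1")
crop("top",190,130,320,210,6,"a_ct2")
```

```text
(no output)
```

View pics/a_ct1.png

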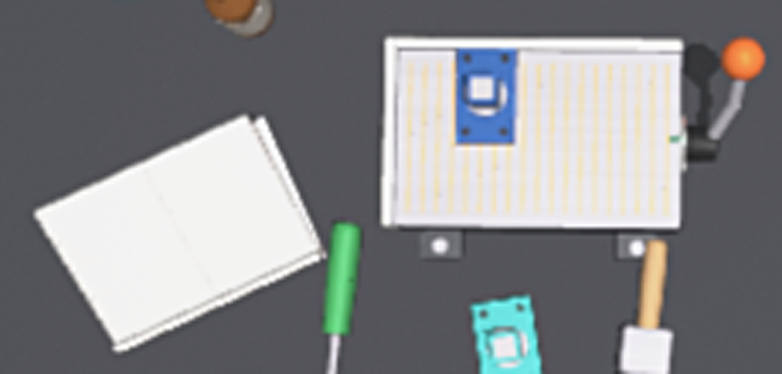

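View pics/a_cs1.png

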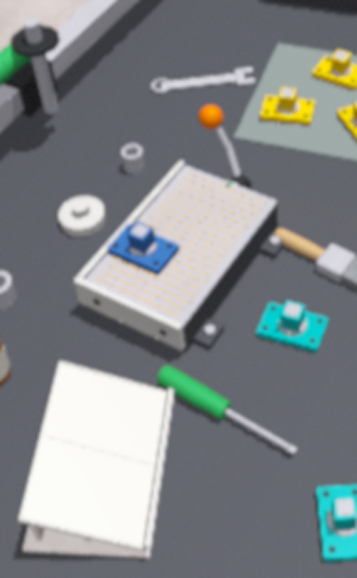

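View pics/a_ct2.png

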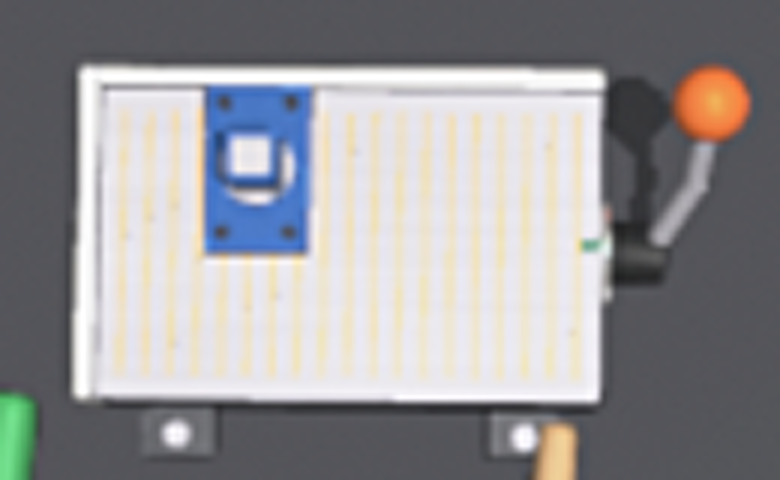

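```bash
cat >> h.py <<'E'
def hsv(d): return cv2.cvtColor(d["frame"],cv2.COLOR_RGB2HSV)
RNG={"yellow":((22,120,90),(34,255,255)),"blue":((105,120,60),(120,255,255)),"orange":((5,150,120),(17,255,255)),"mat":((50,8,60),(95,60,190))}
def mask(d,c):
    return cv2.inRange(hsv(d),np.array(RNG[c][0]),np.array(RNG[c][1]))
def blobs(m,amin=40):
    n,l,s,c=cv2.connectedComponentsWithStats(m)
    return [(l==i).astype(np.uint8) for i in range(1,n) if s[i,4]>=amin]
def rect_on(d,m,z):
    "min area rectangle of a blob cast to height z: centre, size, yaw of the long side (deg)"
    up=8
    ys,xs=np.nonzero(m); x0,y0,x1,y1=xs.min()-2,ys.min()-2,xs.max()+3,ys.max()+3
    big=cv2.resize(m[y0:y1,x0:x1].astype(np.float32),None,fx=up,fy=up,interpolation=cv2.INTER_LINEAR)
    cs,_=cv2.findContours((big>.5).astype(np.uint8),cv2.RETR_EXTERNAL,cv2.CHAIN_APPROX_NONE)
    c=max(cs,key=cv2.contourArea)[:,0,:]
    uv=(c+.5)/up-.5+[x0,y0]
    p=onplane(d,uv,z)[:,:2]*1000
    (cx,cy),(w,h),a=cv2.minAreaRect(p.astype(np.float32))
    if w<h: w,h,a=h,w,a+90
    a=(a+90)%180-90
    return np.array([cx,cy])/1000,(w,h),a
E
python3 - <<'E'
from h import *
o=load("a")
for c,zz in(("yellow",.014),("blue",.067),("orange",.07)):
  for n in o:
    for b in blobs(mask(o[n],c)):
        ys,xs=np.nonzero(b); print(c,n,len(xs),"px",xs.mean().round(1),ys.mean().round(1),*[np.round(v,4) for v in rect_on(o[n],b,zz)])
E
```

```text
yellow top 340 px 363.6 163.8 [ 0.5549 -0.306 ] [81.3852 52.6689] 16.6493
yellow top 347 px 405.9 175.3 [ 0.5178 -0.4291] [80.8841 52.2258] -3.2027
yellow top 348 px 373.6 203.4 [ 0.4366 -0.3287] [81.5539 51.9245] -39.0349
yellow side 241 px 286.6 133.8 [ 0.5177 -0.4389] [86.3447 85.7579] 87.4415
yellow side 257 px 261.4 151.8 [ 0.5554 -0.3078] [82.5423 69.9282] 17.5197
yellow side 244 px 297.3 158.7 [ 0.4351 -0.3286] [89.1747 59.8364] -39.6511
blue top 311 px 232.5 158.3 [0.5733 0.0774] [78.3218 48.2929] -3.3729
blue side 316 px 193.0 218.7 [0.5727 0.0777] [79.8414 56.0099] -2.3736
orange top 97 px 158.4 129.4 [0.6626 0.2875] [39.5862 34.1039] -32.1248
orange top 117 px 308.1 146.9 [ 0.598 -0.137] [34.4051 34.0209] -46.4481
orange side 81 px 224.9 155.5 [ 0.6201 -0.1824] [52.0794 33.7862] -61.1701
orange side 184 px 115.9 263.6 [0.6622 0.2919] [44.696  39.6137] -31.655
```

```bash
cat >> h.py <<'E'
def edge(d,a,b,w=3,sign=None,n=40,trim=.1):
    "sub-pixel line along the strongest grey step near a-b; returns refined end points"
    g=cv2.cvtColor(d["frame"],cv2.COLOR_RGB2GRAY).astype(np.float32)
    a,b=np.array(a,float),np.array(b,float); t=(b-a)/np.linalg.norm(b-a); nn=np.array([-t[1],t[0]])
    s=np.linspace(trim,1-trim,n); k=np.arange(-w,w+.01,.25)
    P=a+(b-a)*s[:,None]; G=P[:,None,:]+k[None,:,None]*nn
    v=cv2.remap(g,G[...,0].astype(np.float32),G[...,1].astype(np.float32),cv2.INTER_LINEAR)
    gr=np.gradient(cv2.GaussianBlur(v,(5,1),0),axis=1)
    if sign: gr=np.clip(gr*sign,0,None)
    else: gr=abs(gr)
    i=gr.argmax(1); m=np.arange(len(s))
    off=np.array([ (gr[j,max(0,i[j]-3):i[j]+4]*k[max(0,i[j]-3):i[j]+4]).sum()/max(1e-6,gr[j,max(0,i[j]-3):i[j]+4].sum()) for j in m])
    ok=gr.max(1)>3
    Q=(P+off[:,None]*nn)[ok]
    for _ in range(3):
        vx,vy,x,y=cv2.fitLine(Q.astype(np.float32),cv2.DIST_HUBER,0,.01,.01)[:,0]
        r=abs((Q[:,0]-x)*vy-(Q[:,1]-y)*vx); Q=Q[r<max(.3,2*np.median(r))]
    vv=np.array([vx,vy]); c=np.array([x,y]); return c+vv*((a-c)@vv),c+vv*((b-c)@vv),len(Q)
def cross(l1,l2):
    h=lambda l:np.cross(np.r_[l[0],1],np.r_[l[1],1]); p=np.cross(h(l1),h(l2)); return p[:2]/p[2]
E
python3 - <<'E'
from h import *
o=load("a");d=o["top"]
f=lambda x,y:(190+x/6-.4,130+y/6-.4)
L={}
for k,a,b,z in(("long_outer",f(82,67),f(605,72),.061),("short_outer",f(80,67),f(75,400),.061),("long_in",f(105,88),f(600,92),.055),("short_in",f(103,90),f(98,395),.055),("near",f(100,400),f(598,405),.055),("right",f(605,95),f(600,400),.055)):
    l=edge(d,a,b,2); L[k]=l
    p=onplane(d,np.array(l[:2]),z); v=p[1]-p[0]; print(k,np.round(l[0],2),np.round(l[1],2),l[2],p.round(4)[:,:2].tolist(),np.degrees(np.arctan2(v[1],v[0])).round(2))
for A,B,z in(("long_outer","short_outer",.061),("long_in","short_in",.055),("near","right",.055),("long_in","right",.055)):
    print(A,B,onplane(d,cross(L[A],L[B]),z).round(4))
m={n:[b for b in blobs(mask(o[n],"orange"))] for n in o}
t=[np.argwhere(b).mean(0)[::-1] for b in m["top"]];s=[np.argwhere(b).mean(0)[::-1] for b in m["side"]]
print(tri(d,t[1],o["side"],s[0]))
E
```

```text
long_outer [203.27 140.64] [290.43 140.73] 38 [[0.6269, 0.1605], [0.6194, -0.0886]] -91.72
short_outer [202.97 140.77] [201.52 196.25] 40 [[0.6265, 0.1613], [0.4674, 0.1674]] 177.82
long_in [207.17 142.68] [289.53 146.46] 22 [[0.6219, 0.1503], [0.6041, -0.0859]] -94.31
short_in [205.39 144.6 ] [205.33 195.43] 24 [[0.6165, 0.1555], [0.4699, 0.1575]] 179.19
near [206.27 196.31] [289.27 196.56] 37 [[0.4673, 0.1549], [0.4603, -0.0806]] -91.71
right [289.58 145.43] [289.52 196.27] 27 [[0.6071, -0.0862], [0.4611, -0.0814]] 178.12
long_outer short_outer [[0.6269 0.1613 0.061 ]]
long_in short_in [[0.6223 0.1554 0.055 ]]
near right [[ 0.4603 -0.0813  0.055 ]]
long_in right [[ 0.6041 -0.0861  0.055 ]]
(array([ 0.58842441, -0.13171715,  0.11909351]), np.float64(3.846496907742991e-05))
```

Run:
```python
from h import *
o=load("a")
def crop(n,x0,y0,x1,y1,k,name):
    im=o[n]["frame"][y0:y1,x0:x1,::-1]; cv2.imwrite(f"pics/{name}.png",cv2.resize(im,None,fx=k,fy=k,interpolation=cv2.INTER_CUBIC))
crop("top",95,160,191,238,8,"a_r1")
crop("side",132,270,212,368,6,"a_r2")
```

```text
(no output)
```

View pics/a_r1.png

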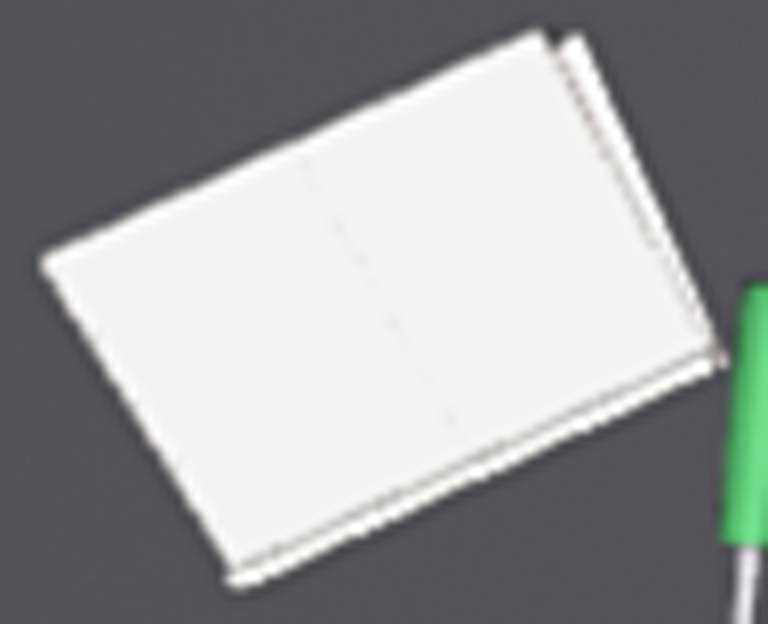

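View pics/a_r2.png

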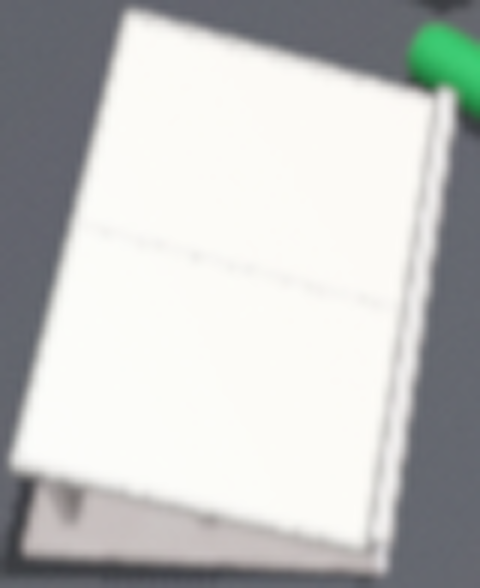

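Run:
```python
from h import *
o=load("a")
T={"HL":(45,262),"HR":(540,33),"LR":(712,345),"LL":(235,568)}
S={"HL":(12,465),"HR":(130,10),"LR":(436,95),"LL":(370,546)}
P={}
for k in T:
    p,e=tri(o["top"],np.array([(T[k][0]+.5)/8-.5+95,(T[k][1]+.5)/8-.5+160]),o["side"],np.array([(S[k][0]+.5)/6-.5+132,(S[k][1]+.5)/6-.5+270]))
    P[k]=p; print(k,p.round(4),round(e,4))
y=P["LL"]-P["LR"]+P["HL"]-P["HR"]; x=P["HL"]-P["LL"]+P["HR"]-P["LR"]
print(np.linalg.norm(y)/2,np.linalg.norm(x)/2,"yaw",np.degrees(np.arctan2(-y[0],y[1])),np.degrees(np.arctan2(x[1],x[0])),"incl",np.degrees(np.arcsin(x[2]/np.linalg.norm(x))))
print("low mid",(P["LL"]+P["LR"])/2, "from high", (P["HL"]+P["HR"])/2)
# spigot tops yellow/blue
for n in o:
    h=hsv(o[n]);
```

```text
HL [0.485  0.4483 0.0784] 0.001
HR [0.5604 0.274  0.0794] 0.0
LR [0.4527 0.2261 0.0253] 0.0003
LL [0.3758 0.4002 0.0254] 0.0013
0.1901150581951615 0.13014169706471965 yaw 23.6093704018702 23.874979002816072 incl 24.291228999370055
low mid [0.41424056 0.31313464 0.02534355] from high [0.52271013 0.36114507 0.07888057]
```

Run:
```python
from h import *
o=load("a")
def crop(n,x0,y0,x1,y1,k):
    return cv2.resize(o[n]["frame"][y0:y1,x0:x1,::-1],None,fx=k,fy=k,interpolation=cv2.INTER_CUBIC)
a=crop("top",345,145,425,225,8); cv2.imwrite("pics/a_y1.png",a[:600])
cv2.imwrite("pics/a_y2.png",crop("side",240,118,320,170,10)[:600])
cv2.imwrite("pics/a_b.png",np.hstack([crop("top",215,140,250,176,10),crop("side",175,200,211,236,10)]))
```

```text
(no output)
```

View pics/a_y1.png

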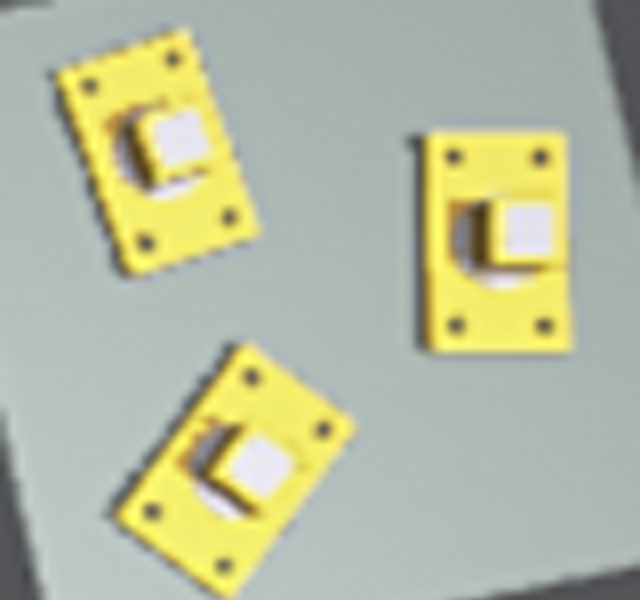

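View pics/a_y2.png

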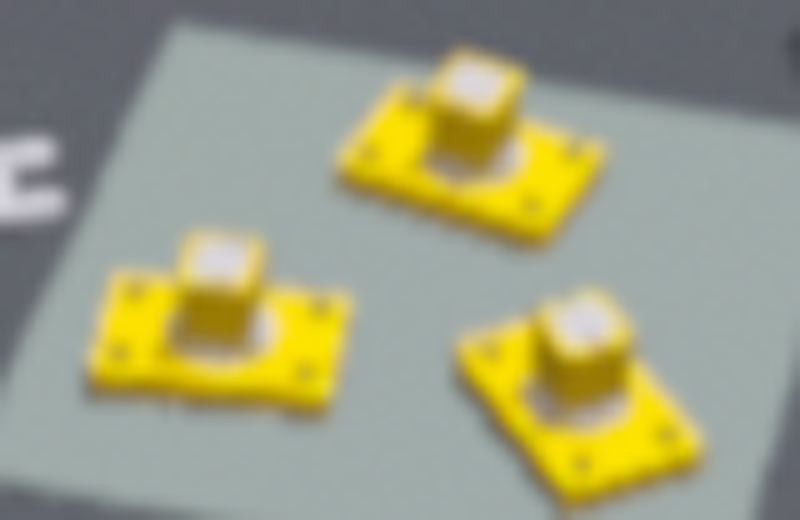

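View pics/a_b.png

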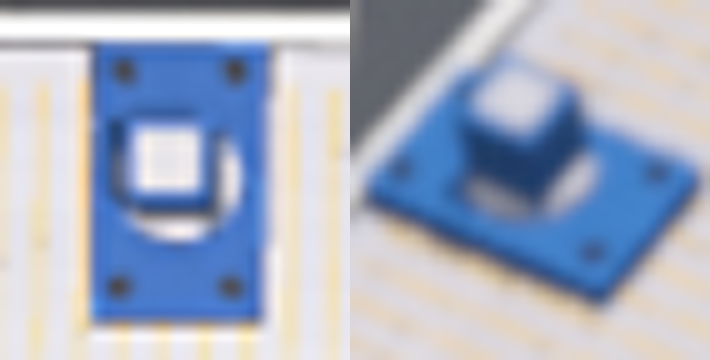

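Run:
```python
from h import *
o=load("a")
f=lambda p,k,x,y:np.array([(p[0]+.5)/k-.5+x,(p[1]+.5)/k-.5+y])
for n,a,b in(("y1",f((180,140),8,345,145),f((222,260),10,240,118)),("y2",f((528,230),8,345,145),f((473,83),10,240,118)),("y3",f((263,468),8,345,145),f((587,324),10,240,118)),("blue",f((168,158),10,215,140),f((514-350,98),10,175,200))):
    p,e=tri(o["top"],a,o["side"],b); print(n,p.round(4),round(e,4))
obs=env.get_obs(); print(Rn.from_euler("xyz",obs["tool_rot"],degrees=True).as_matrix().round(3))
```

```text
y1 [ 0.5542 -0.3068  0.0469] 0.0003
y2 [ 0.5186 -0.4287  0.047 ] 0.0009
y3 [ 0.436  -0.331   0.0449] 0.0004
blue [0.5752 0.0775 0.0986] 0.0006
[[-0.001  0.966  0.257]
 [ 0.002  0.257 -0.966]
 [-1.    -0.    -0.002]]
```

```bash
cat >> h.py <<'E'
import json
YAW=-1.9; CORNER=np.array([.6184,.1536,.055])
RC=Rn.from_euler("z",YAW,degrees=True)
HUB=CORNER+RC.apply([-.075,-.240,-.025])
def C(x,y,z): return CORNER+RC.apply([x,y,z])
def KN(q,dz=0): return HUB+RC.apply([-.104*np.cos(q+.349),-.045,.104*np.sin(q+.349)+dz])
DO=np.array([.4142,.3131,.0225]); RD=Rn.from_euler("ZY",[23.75,-25],degrees=True)
def D(x,y,z): return DO+RD.apply([x,y,z])
def down(a):
    a=np.radians(a); x=np.array([0,0,-1.]); z=np.array([np.cos(a),np.sin(a),0]); return Rn.from_matrix(np.c_[x,np.cross(z,x),z])
def pose():
    o=env.get_obs(); return np.array(o["tool_pos"]),Rn.from_euler("xyz",o["tool_rot"],degrees=True)
def plan(way,start=None,ds=3,dr=3):
    "way: list of (pos, Rot or None, rows). prints rows by calls of 10; returns the end pose"
    p,R=start or pose(); rows=[]
    for tp,tR,n in way:
        if tR is None: tR=R
        p0,R0=p,R; w=(R0.inv()*tR).as_rotvec()
        for k in range(1,n+1):
            gp=p0+(tp-p0)*k/n; gR=R0*Rn.from_rotvec(w*k/n)
            s=np.round(R.inv().apply(gp-p)/.04,ds); t=np.round(np.degrees((R.inv()*gR).as_rotvec())/120,dr)
            if abs(s).max()>1 or np.linalg.norm(t)*120>8.59: print("TOO BIG",s,t)
            p=p+R.apply(s*.04); R=R*Rn.from_rotvec(np.radians(t*120)); rows.append([(s+0).tolist(),(t+0).tolist()])
    for i in range(0,len(rows),10): print(json.dumps(rows[i:i+10]).replace("-0.0,","0,").replace("-0.0]","0]").replace("0.0,","0,").replace("0.0]","0]"))
    print("end",p.round(4),R.as_euler("xyz",degrees=True).round(1)); return p,R
def lim(): 
    o=env.get_obs(); print(o["time_s"],np.round(o["qpos"],1),"tcp",np.round(o["tool_pos"],4),np.round(o["tool_rot"],1),"F",np.round(o["force"],1),"w",round(o["grip_width"],4))
E
python3 - <<'E'
from h import *
print(HUB,KN(1.77),KN(0))
k=KN(1.77)
plan([(np.array([*k[:2],.19]),down(-91.9),20)])
E
```

```text
[ 0.53548399 -0.08378141  0.03      ] [ 0.58816233 -0.13055369  0.11876005] [ 0.43631536 -0.12551641  0.06556366]
[[[0.04, 0.669, -0.465], [0.007, 0, 0]], [[0.04, 0.662, -0.475], [0.007, 0, 0]], [[0.041, 0.654, -0.485], [0.007, 0, 0]], [[0.04, 0.648, -0.494], [0.007, 0, 0]], [[0.04, 0.64, -0.504], [0.007, 0, 0]], [[0.04, 0.633, -0.512], [0.007, 0, 0]], [[0.04, 0.625, -0.523], [0.007, 0, 0]], [[0.04, 0.618, -0.531], [0.007, 0, 0]], [[0.041, 0.61, -0.54], [0.007, 0, 0]], [[0.04, 0.601, -0.549], [0.007, 0, 0]]]
[[[0.04, 0.594, -0.558], [0.007, 0, 0]], [[0.04, 0.585, -0.567], [0.007, 0, 0]], [[0.04, 0.577, -0.575], [0.007, -0.001, 0]], [[0.039, 0.569, -0.583], [0.007, 0, 0]], [[0.039, 0.56, -0.592], [0.007, 0, 0]], [[0.039, 0.551, -0.6], [0.007, 0, 0]], [[0.039, 0.542, -0.608], [0.007, 0, 0]], [[0.039, 0.533, -0.616], [0.007, 0, 0]], [[0.039, 0.524, -0.624], [0.007, 0, 0]], [[0.039, 0.515, -0.631], [0.007, 0, 0]]]
end [ 0.5881 -0.1305  0.19  ] [ -42.2   90.  -134.1]
```

```bash
cat >> h.py <<'E'
def rep(tp,tR=None,n=10,start=None,nd=3):
    "one row, to be repeated n times, that leads to the target"
    p,R=start or pose(); tR=R if tR is None else tR
    t=np.round(np.degrees((R.inv()*tR).as_rotvec())/120/n,nd+1)
    q=Rn.from_rotvec(np.radians(t*120)); M=np.zeros((3,3)); Q=R
    for _ in range(n): M+=Q.as_matrix(); Q=Q*q
    s=np.round(np.linalg.solve(M,tp-p)/.04,nd)
    e=p+M@(s*.04)
    print(f"{n} x",[(s+0).tolist(),(t+0).tolist()],"" if abs(s).max()<=1 and np.linalg.norm(t)*120<8.5 else "TOO BIG","end",e.round(4)); return e,Q
E
python3 - <<'E'
from h import *
k=KN(1.77)
s=rep(np.array([*k[:2],.19]),down(-91.9),20)
E
```

```text
20 x [[0.04, 0.6, -0.556], [0.007, 0.0, 0.0]]  end [ 0.5883 -0.1302  0.1901]
```

Request:
drive_tool([
  [[0.04,0.6,-0.556],[0.007,0,0]],
  [[0.04,0.6,-0.556],[0.007,0,0]],
  [[0.04,0.6,-0.556],[0.007,0,0]],
  [[0.04,0.6,-0.556],[0.007,0,0]],
  [[0.04,0.6,-0.556],[0.007,0,0]],
  [[0.04,0.6,-0.556],[0.007,0,0]],
  [[0.04,0.6,-0.556],[0.007,0,0]],
  [[0.04,0.6,-0.556],[0.007,0,0]],
  [[0.04,0.6,-0.556],[0.007,0,0]],
  [[0.04,0.6,-0.556],[0.007,0,0]],
], hand=0.3, squeeze=12)

```text
time_s: 1.1
tool_pos: [0.3599, -0.3627, 0.2062]
tool_rot: [-113.4, 90.0, 163.1]
force: [-0.0, -1.2, 0.2]
grip_width: 0.0569
```

Request:
drive_tool([
  [[0.04,0.6,-0.556],[0.007,0,0]],
  [[0.04,0.6,-0.556],[0.007,0,0]],
  [[0.04,0.6,-0.556],[0.007,0,0]],
  [[0.04,0.6,-0.556],[0.007,0,0]],
  [[0.04,0.6,-0.556],[0.007,0,0]],
  [[0.04,0.6,-0.556],[0.007,0,0]],
  [[0.04,0.6,-0.556],[0.007,0,0]],
  [[0.04,0.6,-0.556],[0.007,0,0]],
  [[0.04,0.6,-0.556],[0.007,0,0]],
  [[0.04,0.6,-0.556],[0.007,0,0]],
])

```text
time_s: 2.1
tool_pos: [0.589, -0.1298, 0.19]
tool_rot: [-88.3, 90.0, 179.8]
force: [0.1, -0.3, 0.0]
grip_width: 0.0568
```

Run:
```python
from h import *
lim()
k=KN(1.77); rep(np.array([*k[:2],.108]),down(-91.9),5)
```

```text
2.1 [ 35.   16.1 -30.1  91.8   8.3  74.4 -88.3] tcp [ 0.589  -0.1298  0.19  ] [-88.3  90.  179.8] F [ 0.1 -0.3  0. ] w 0.0568
5 x [[0.41, -0.004, 0.004], [-0.0001, 0.0, 0.0001]]  end [ 0.5881 -0.1305  0.108 ]
```

Request:
drive_tool([
  [[0.41,-0.004,0.004],[0,0,0]],
  [[0.41,-0.004,0.004],[0,0,0]],
  [[0.41,-0.004,0.004],[0,0,0]],
  [[0.41,-0.004,0.004],[0,0,0]],
  [[0.41,-0.004,0.004],[0,0,0]],
])

```text
time_s: 2.6
tool_pos: [0.5874, -0.1315, 0.1073]
tool_rot: [-88.2, 90.0, 179.9]
force: [0.2, 0.0, 0.4]
grip_width: 0.0563
```

Request:
drive_tool([
  [[0,0,0],[0,0,0]],
  [[0,0,0],[0,0,0]],
  [[0,0,0],[0,0,0]],
  [[0,0,0],[0,0,0]],
], hand=-1)

```text
time_s: 3.0
tool_pos: [0.5884, -0.1327, 0.1096]
tool_rot: [41.1, 89.8, -50.8]
force: [0.2, 0.4, -0.6]
grip_width: 0.0328
```

Run:
```python
from h import *
lim()
p,R=pose()
off=p-KN(1.77); print(off)
plan([(KN(q)+off,None,1) for q in np.linspace(1.77,-.03,13)[1:]],ds=2)
```

```text
3.0 [ 34.5  19.7 -29.4  97.2  10.6  65.7 -89.7] tcp [ 0.5884 -0.1327  0.1096] [ 41.1  89.8 -50.8] F [ 0.2  0.4 -0.6] w 0.0328
[ 0.00020325 -0.00216066 -0.00914775]
[[[-0.18, -0.35, 0], [0, 0, 0]], [[-0.12, -0.37, 0], [0, 0, 0]], [[-0.07, -0.38, 0], [0, 0, 0]], [[-0.01, -0.39, 0], [0, 0, 0]], [[0.05, -0.39, 0], [0, 0, 0]], [[0.1, -0.37, 0], [0, 0, 0]], [[0.16, -0.36, 0], [0, 0, 0]], [[0.22, -0.32, 0], [0, 0, 0]], [[0.25, -0.29, 0], [0, 0, 0]], [[0.3, -0.25, 0], [0, 0, 0]]]
[[[0.34, -0.21, 0], [0, 0, 0]], [[0.36, -0.15, 0], [0, 0, 0]]]
end [ 0.4354 -0.1277  0.0533] [ 41.1  89.8 -50.8]
```

Request:
drive_tool([
  [[-0.18,-0.35,0],[0,0,0]],
  [[-0.12,-0.37,0],[0,0,0]],
  [[-0.07,-0.38,0],[0,0,0]],
  [[-0.01,-0.39,0],[0,0,0]],
  [[0.05,-0.39,0],[0,0,0]],
  [[0.1,-0.37,0],[0,0,0]],
  [[0.16,-0.36,0],[0,0,0]],
])

```text
time_s: 3.7
tool_pos: [0.4848, -0.1288, 0.1139]
tool_rot: [63.9, 89.7, -28.0]
force: [0.5, -0.4, 3.9]
grip_width: 0.0329
```

Request:
drive_tool([
  [[0.22,-0.32,0],[0,0,0]],
  [[0.25,-0.29,0],[0,0,0]],
  [[0.3,-0.25,0],[0,0,0]],
  [[0.34,-0.21,0],[0,0,0]],
  [[0.36,-0.15,0],[0,0,0]],
  [[0,0,0],[0,0,0]],
  [[0,0,0],[0,0,0]],
])

```text
time_s: 4.4
tool_pos: [0.4341, -0.1268, 0.0528]
tool_rot: [-39.2, 89.9, -131.1]
force: [-2.0, -1.9, -1.3]
grip_width: 0.0329
```

Run:
```python
from h import *
lim(); grab("b")
```

```text
4.4 [ 41.7   5.4 -29.7 120.2   3.3  55.2 -81.7] tcp [ 0.4341 -0.1268  0.0528] [ -39.2   89.9 -131.1] F [-2.  -1.9 -1.3] w 0.0329
```

View pics/b_side.png

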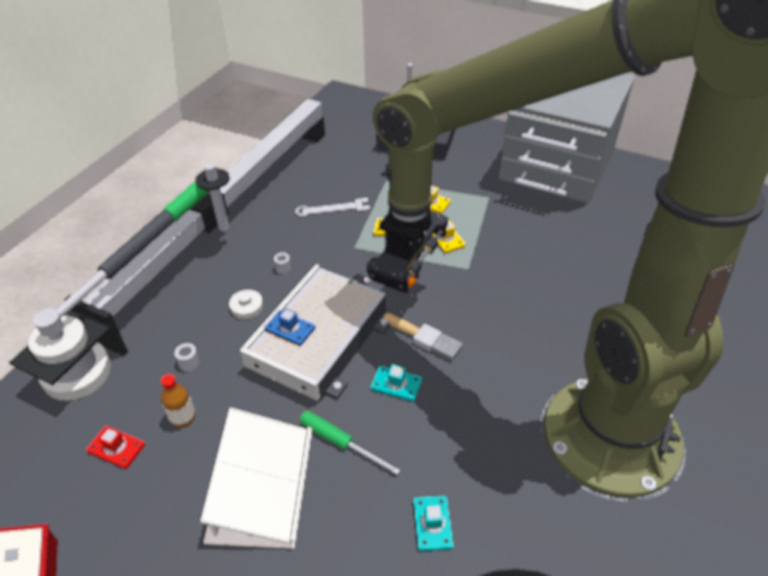

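Run:
```python
from h import *
p,R=pose(); s=(p+R.apply([-.1,0,0]),R)
s=rep(np.array([.5738,.0776,.15]),down(-2.9),14,start=s)
rep(np.array([.5738,.0776,.071]),None,5,start=s)
```

```text
14 x [[0.005, 0.47, -0.137], [-0.053, 0.0, 0.0]]  end [0.5738 0.0777 0.1497]
5 x [[0.394, 0.0, 0.0], [0.0, 0.0, 0.0]]  end [0.5737 0.0776 0.0709]
```

Request:
drive_tool([
  [[0,0,0],[0,0,0]],
  [[0,0,0],[0,0,0]],
  [[0,0,0],[0,0,0]],
  [[-0.5,0,0],[0,0,0]],
  [[-0.5,0,0],[0,0,0]],
  [[-0.5,0,0],[0,0,0]],
  [[-0.5,0,0],[0,0,0]],
  [[-0.5,0,0],[0,0,0]],
], hand=0.2)

```text
time_s: 5.3
tool_pos: [0.435, -0.126, 0.1536]
tool_rot: [87.1, 89.9, -4.8]
force: [0.1, 0.6, 0.0]
grip_width: 0.052
```

Request:
drive_tool([
  [[0.005,0.47,-0.137],[-0.053,0,0]],
  [[0.005,0.47,-0.137],[-0.053,0,0]],
  [[0.005,0.47,-0.137],[-0.053,0,0]],
  [[0.005,0.47,-0.137],[-0.053,0,0]],
  [[0.005,0.47,-0.137],[-0.053,0,0]],
  [[0.005,0.47,-0.137],[-0.053,0,0]],
  [[0.005,0.47,-0.137],[-0.053,0,0]],
])

```text
time_s: 6.0
tool_pos: [0.5472, -0.052, 0.1512]
tool_rot: [78.8, 89.9, 31.7]
force: [0.8, -0.0, 0.3]
grip_width: 0.0522
```

Request:
drive_tool([
  [[0.005,0.47,-0.137],[-0.053,0,0]],
  [[0.005,0.47,-0.137],[-0.053,0,0]],
  [[0.005,0.47,-0.137],[-0.053,0,0]],
  [[0.005,0.47,-0.137],[-0.053,0,0]],
  [[0.005,0.47,-0.137],[-0.053,0,0]],
  [[0.005,0.47,-0.137],[-0.053,0,0]],
  [[0.005,0.47,-0.137],[-0.053,0,0]],
])

```text
time_s: 6.7
tool_pos: [0.5745, 0.0792, 0.1498]
tool_rot: [59.3, 89.9, 56.7]
force: [0.7, -0.9, 0.1]
grip_width: 0.0521
```

Run:
```python
from h import *
lim(); o=grab("c")
for n in o:
    for b in blobs(mask(o[n],"orange"),20):
        ys,xs=np.nonzero(b); print(n,len(xs),xs.mean().round(1),ys.mean().round(1))
    print(n,"expect off",proj(o[n],KN(0)).round(1))
rep(np.array([.5738,.0776,.071]),down(-2.9),5)
```

```text
6.7 [ 28.2  18.  -45.7  97.5  13.5  70.2 -23.4] tcp [0.5745 0.0792 0.1498] [59.3 89.9 56.7] F [ 0.7 -0.9  0.1] w 0.0521
top 100 158.3 129.4
top 105 306.1 204.9
top expect off [[305.8 204.4]]
side 77 271.5 185.5
side 188 116.0 263.7
side expect off [[271.  185.9]]
5 x [[0.395, -0.024, 0.002], [0.0006, 0.0, -0.0003]]  end [0.5738 0.0775 0.071 ]
```

View pics/c_side.png

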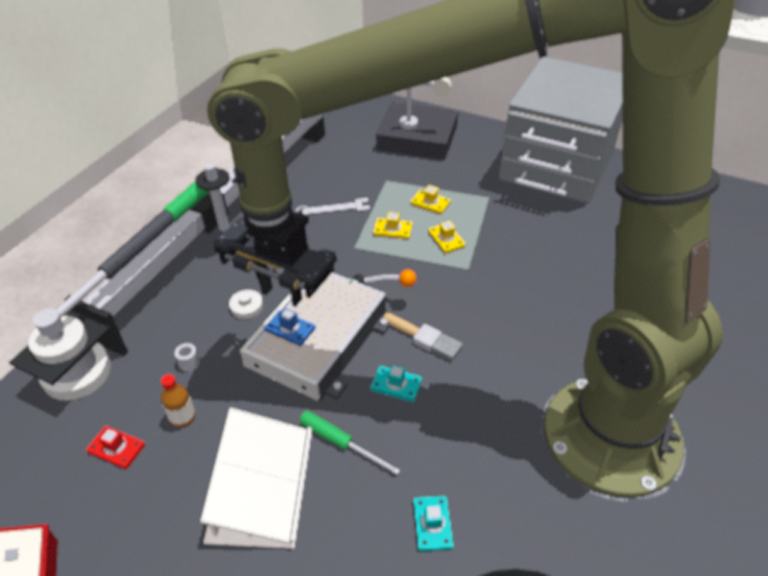

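Request:
drive_tool([
  [[0.395,-0.024,0.002],[0.0006,0,0]],
  [[0.395,-0.024,0.002],[0.0006,0,0]],
  [[0.395,-0.024,0.002],[0.0006,0,0]],
  [[0.395,-0.024,0.002],[0.0006,0,0]],
  [[0.395,-0.024,0.002],[0.0006,0,0]],
  [[0,0,0],[0,0,0]],
])

```text
time_s: 7.4
tool_pos: [0.5737, 0.0728, 0.0687]
tool_rot: [178.2, 89.9, 174.9]
force: [-0.4, -0.1, -0.1]
grip_width: 0.052
```

Request:
drive_tool([
  [[0,0,0],[0,0,0]],
  [[0,0,0],[0,0,0]],
  [[0,0,0],[0,0,0]],
  [[0,0,0],[0,0,0]],
], hand=-1, squeeze=40)

```text
time_s: 7.8
tool_pos: [0.5743, 0.0732, 0.0709]
tool_rot: [-22.4, 90.0, -25.7]
force: [-0.5, 0.1, 0.5]
grip_width: 0.0278
```

Run:
```python
from h import *
lim()
p,R=pose(); up=(p+[0,0,.08],R)
# deck pose: tool x = -deck z, jaw z = deck x
zx=RD.apply([0,0,-1]); zz=RD.apply([1,0,0]); T=Rn.from_matrix(np.c_[zx,np.cross(zz,zx),zz])
print("jaw az",np.degrees(np.arctan2(zz[1],zz[0])))
h=p[2]-.055; print("tcp above underside",h)
tgt=D(.043,0,h+.03); print(tgt)
e=rep(tgt,T,16,start=up)
rep(D(.043,0,h+.003),T,4,start=e)
```

```text
7.8 [ 26.7  22.6 -43.7 102.1  17.5  62.2 -26.4] tcp [0.5743 0.0732 0.0709] [-22.4  90.  -25.7] F [-0.5  0.1  0.5] w 0.0278
jaw az 23.75
tcp above underside 0.015900147888273576
[0.43211539 0.32098296 0.08227225]
16 x [[0.081, 0.418, -0.179], [-0.0138, -0.0128, 0.0031]]  end [0.4321 0.3209 0.0821]
4 x [[0.168, 0.0, 0.0], [-0.0001, 0.0001, -0.0001]]  end [0.4425 0.3255 0.0577]
```

Request:
drive_tool([
  [[0,0,0],[0,0,0]],
  [[0,0,0],[0,0,0]],
])

```text
time_s: 8.0
tool_pos: [0.5745, 0.0732, 0.0709]
tool_rot: [-9.1, 90.0, -12.3]
force: [0.6, -0.1, 0.5]
grip_width: 0.0248
```

Run:
```python
from h import *
lim(); o=grab("d")
d=o["side"];cv2.imwrite("pics/d_s.png",cv2.resize(d["frame"][160:260,140:240,::-1],None,fx=6,fy=6,interpolation=cv2.INTER_CUBIC))
```

```text
8.0 [ 26.7  22.6 -43.7 102.1  17.5  62.2 -26.4] tcp [0.5745 0.0732 0.0709] [ -9.1  90.  -12.3] F [ 0.6 -0.1  0.5] w 0.0248
```

View pics/d_s.png

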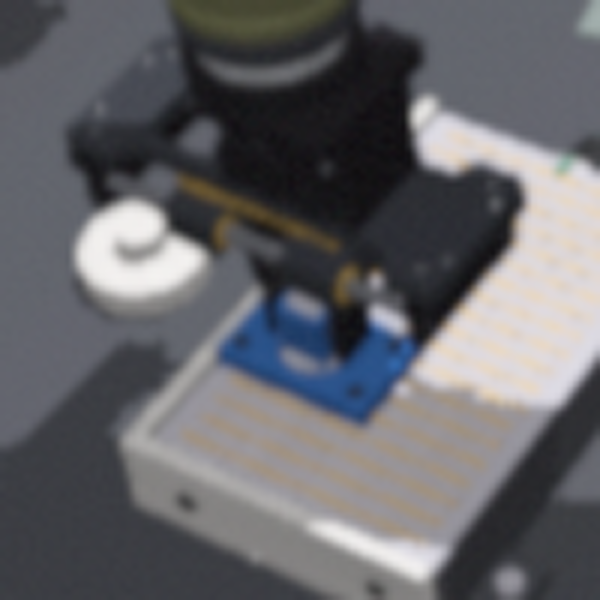

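Request:
drive_tool([
  [[-0.3,0,0],[0,0,0]],
  [[-0.5,0,0],[0,0,0]],
  [[-0.5,0,0],[0,0,0]],
  [[-0.5,0,0],[0,0,0]],
  [[-0.2,0,0],[0,0,0]],
  [[0,0,0],[0,0,0]],
  [[0,0,0],[0,0,0]],
])

```text
time_s: 8.8
tool_pos: [0.5734, 0.073, 0.1497]
tool_rot: [-164.4, 89.9, -167.6]
force: [-0.6, -0.2, -5.9]
grip_width: 0.0246
```

```bash
cat >> h.py <<'E'
zx=RD.apply([0,0,-1]); zz=RD.apply([1,0,0]); TD=Rn.from_matrix(np.c_[zx,np.cross(zz,zx),zz])
E
python3 - <<'E'
from h import *
lim()
h=.0159
e=rep(D(.043,0,h+.03),TD,16)
rep(D(.043,0,h+.003),TD,4,start=e)
E
```

```text
8.8 [ 28.7  17.8 -45.6  97.7  13.4  70.3 -23.3] tcp [0.5734 0.073  0.1497] [-164.4   89.9 -167.6] F [-0.6 -0.2 -5.9] w 0.0246
16 x [[0.08, 0.418, -0.177], [-0.0138, -0.0128, 0.0031]]  end [0.4321 0.3208 0.082 ]
4 x [[0.167, 0.001, 0.001], [-0.0002, -0.0001, -0.0001]]  end [0.4425 0.3256 0.0579]
```

Request:
drive_tool([
  [[0.08,0.418,-0.177],[-0.0138,-0.0128,0.0031]],
  [[0.08,0.418,-0.177],[-0.0138,-0.0128,0.0031]],
  [[0.08,0.418,-0.177],[-0.0138,-0.0128,0.0031]],
  [[0.08,0.418,-0.177],[-0.0138,-0.0128,0.0031]],
  [[0.08,0.418,-0.177],[-0.0138,-0.0128,0.0031]],
  [[0.08,0.418,-0.177],[-0.0138,-0.0128,0.0031]],
  [[0.08,0.418,-0.177],[-0.0138,-0.0128,0.0031]],
  [[0.08,0.418,-0.177],[-0.0138,-0.0128,0.0031]],
])

```text
time_s: 9.6
tool_pos: [0.5124, 0.2048, 0.1202]
tool_rot: [7.0, 77.5, 17.1]
force: [0.1, -0.1, -5.4]
grip_width: 0.0248
```

Request:
drive_tool([
  [[0.08,0.418,-0.177],[-0.0138,-0.0128,0.0031]],
  [[0.08,0.418,-0.177],[-0.0138,-0.0128,0.0031]],
  [[0.08,0.418,-0.177],[-0.0138,-0.0128,0.0031]],
  [[0.08,0.418,-0.177],[-0.0138,-0.0128,0.0031]],
  [[0.08,0.418,-0.177],[-0.0138,-0.0128,0.0031]],
  [[0.08,0.418,-0.177],[-0.0138,-0.0128,0.0031]],
  [[0.08,0.418,-0.177],[-0.0138,-0.0128,0.0031]],
  [[0.08,0.418,-0.177],[-0.0138,-0.0128,0.0031]],
  [[0,0,0],[0,0,0]],
  [[0,0,0],[0,0,0]],
])

```text
time_s: 10.6
tool_pos: [0.4317, 0.3202, 0.0815]
tool_rot: [0.0, 65.1, 23.7]
force: [0.5, -0.1, -5.3]
grip_width: 0.0249
```

Run:
```python
from h import *
lim(); o=grab("e")
p,R=pose(); print("rot err",np.degrees((R.inv()*TD).as_rotvec()).round(2))
rep(D(.043,0,.0159+.003),TD,4)
```

```text
10.6 [ 20.   -3.7 -63.  127.6   9.7  30.9 -27.1] tcp [0.4317 0.3202 0.0815] [ 0.  65.1 23.7] F [ 0.5 -0.1 -5.3] w 0.0249
rot err [-0.13 -0.01 -0.01]
4 x [[0.168, 0.007, -0.005], [-0.0003, 0.0, 0.0]]  end [0.4426 0.3256 0.0579]
```

View pics/e_side.png

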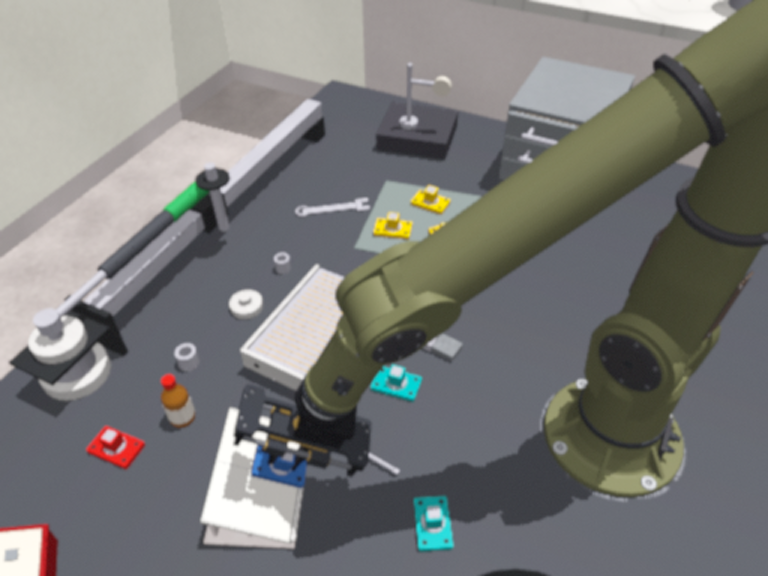

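Request:
drive_tool([
  [[0.168,0.007,-0.005],[0,0,0]],
  [[0.168,0.007,-0.005],[0,0,0]],
  [[0.168,0.007,-0.005],[0,0,0]],
  [[0.1,0.007,-0.005],[0,0,0]],
  [[0,0,0],[0,0,0]],
  [[0,0,0],[0,0,0]],
])

```text
time_s: 11.3
tool_pos: [0.4418, 0.3256, 0.0607]
tool_rot: [0.2, 65.0, 23.8]
force: [-0.5, -0.6, -5.7]
grip_width: 0.0248
```

Run:
```python
from h import *
lim(); o=grab("f")
p,R=pose(); print(RD.inv().apply(p-DO))
cv2.imwrite("pics/f_s.png",cv2.resize(o["side"]["frame"][260:370,130:240,::-1],None,fx=5,fy=5,interpolation=cv2.INTER_CUBIC))
```

```text
11.3 [ 19.7   3.3 -64.7 127.4  23.8  29.5 -39.2] tcp [0.4418 0.3256 0.0607] [ 0.2 65.  23.8] F [-0.5 -0.6 -5.7] w 0.0248
[0.04375092 0.00045215 0.02203861]
```

View pics/f_s.png

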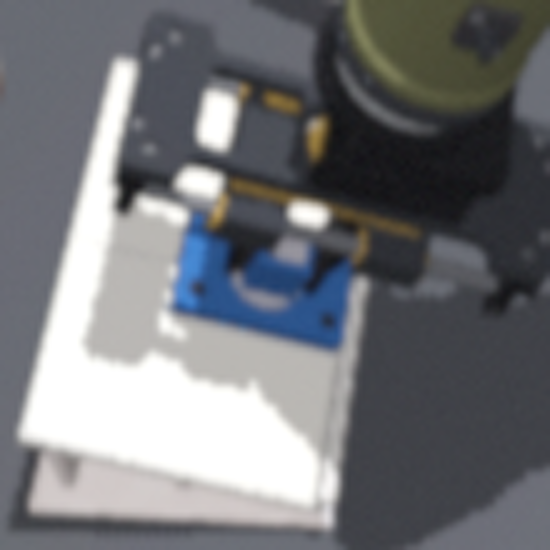

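Request:
drive_tool([
  [[0.05,0,0],[0,0,0]],
  [[0.05,0,0],[0,0,0]],
  [[0,0,0],[0,0,0]],
])

```text
time_s: 11.7
tool_pos: [0.4429, 0.3265, 0.0568]
tool_rot: [0.1, 65.0, 23.8]
force: [0.1, 0.5, -5.9]
grip_width: 0.0247
```

Request:
drive_tool([
  [[0.04,0,0],[0,0,0]],
  [[0,0,0],[0,0,0]],
])

```text
time_s: 11.9
tool_pos: [0.4434, 0.3269, 0.0554]
tool_rot: [0.2, 65.0, 23.9]
force: [0.2, -0.4, -5.7]
grip_width: 0.0248
```

Request:
drive_tool([
  [[0.03,0,0],[0,0,0]],
  [[0,0,0],[0,0,0]],
])

```text
time_s: 12.1
tool_pos: [0.444, 0.3272, 0.0544]
tool_rot: [0.2, 64.9, 23.9]
force: [0.4, 0.4, -4.7]
grip_width: 0.0248
```

Request:
drive_tool([
  [[0.03,0,0],[0,0,0]],
  [[0,0,0],[0,0,0]],
])

```text
time_s: 12.3
tool_pos: [0.4441, 0.3273, 0.0542]
tool_rot: [-0.3, 65.0, 23.5]
force: [-16.3, -10.2, 18.7]
grip_width: 0.0247
```

Request:
drive_tool([
  [[-0.02,0,0],[0,0,0]],
  [[0,0,0],[0,0,0]],
])

```text
time_s: 12.5
tool_pos: [0.4442, 0.3275, 0.0544]
tool_rot: [0.1, 64.9, 23.8]
force: [-3.7, 0.2, -0.2]
grip_width: 0.0249
```

Request:
drive_tool([
  [[0,0,0],[0,0,0]],
  [[0,0,0],[0,0,0]],
  [[0,0,0],[0,0,0]],
  [[0,0,0],[0,0,0]],
], hand=0.2)

```text
time_s: 12.9
tool_pos: [0.4448, 0.3276, 0.0547]
tool_rot: [0.2, 64.9, 23.9]
force: [-0.2, -0.7, 0.5]
grip_width: 0.0477
```

Run:
```python
from h import *
lim()
```

```text
12.9 [ 18.3   5.1 -63.8 127.3  27.7  29.3 -42.6] tcp [0.4448 0.3276 0.0547] [ 0.2 64.9 23.9] F [-0.2 -0.7  0.5] w 0.0477
```

Retreat along the tool axis, then head towards the yellow parts.

Request:
drive_tool([
  [[-0.3,0,0],[0,0,0]],
  [[-0.6,0,0],[0,0,0]],
  [[-0.8,0,0],[0,0,0]],
  [[-0.8,0,0],[0,0,0]],
  [[-0.3,0,0],[0,0,0]],
  [[0,0,0],[0,0,0]],
])

```text
time_s: 13.5
tool_pos: [0.405, 0.3092, 0.1489]
tool_rot: [-0.4, 64.9, 23.3]
force: [-0.1, -0.3, -0.2]
grip_width: 0.052
```

Run:
```python
from h import *
lim(); o=grab("g")
cv2.imwrite("pics/g_s.png",cv2.resize(o["side"]["frame"][260:370,130:240,::-1],None,fx=5,fy=5,interpolation=cv2.INTER_CUBIC))
# toward clear spot over chuck
rep(np.array([.50,.10,.20]),down(-2),10)
```

```text
13.5 [  9.  -17.  -48.7 127.   -8.1  40.4 -12.4] tcp [0.405  0.3092 0.1489] [-0.4 64.9 23.3] F [-0.1 -0.3 -0.2] w 0.052
10 x [[-0.108, -0.56, 0.157], [0.0211, 0.0204, -0.0045]]  end [0.5    0.1    0.1998]
```

View pics/g_s.png

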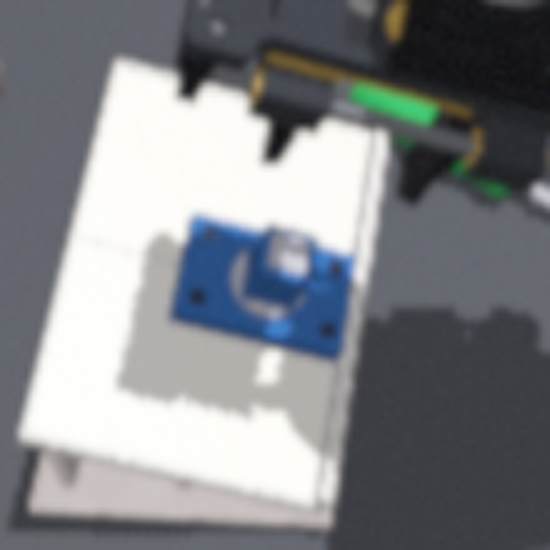

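Request:
drive_tool([
  [[-0.108,-0.56,0.157],[0.0211,0.0204,-0.0045]],
  [[-0.108,-0.56,0.157],[0.0211,0.0204,-0.0045]],
  [[-0.108,-0.56,0.157],[0.0211,0.0204,-0.0045]],
  [[-0.108,-0.56,0.157],[0.0211,0.0204,-0.0045]],
  [[-0.108,-0.56,0.157],[0.0211,0.0204,-0.0045]],
  [[-0.108,-0.56,0.157],[0.0211,0.0204,-0.0045]],
  [[-0.108,-0.56,0.157],[0.0211,0.0204,-0.0045]],
  [[-0.108,-0.56,0.157],[0.0211,0.0204,-0.0045]],
  [[-0.108,-0.56,0.157],[0.0211,0.0204,-0.0045]],
  [[-0.108,-0.56,0.157],[0.0211,0.0204,-0.0045]],
])

```text
time_s: 14.6
tool_pos: [0.5002, 0.0979, 0.1991]
tool_rot: [156.8, 89.8, 154.6]
force: [-0.1, 0.7, -0.2]
grip_width: 0.0518
```

```bash
cat >> h.py <<'E'
def yell(o,z=.014):
    d=o["top"]
    for b in blobs(mask(d,"yellow"),100):
        print("yellow",b.sum(),*[np.round(v,4) for v in rect_on(d,b,z)])
E
python3 - <<'E'
from h import *
lim(); o=grab("g2")
for n in o:
  for b in blobs(mask(o[n],"blue"),100): print(n,b.sum(),[np.round(v,4) for v in rect_on(o[n],b,.05)])
# expected corners of foot top if x=.040
for n in o: print(n, proj(o[n],np.array([D(x,y,.012) for x,y in((0,-.025),(0,.025),(.08,.025),(.08,-.025))])).round(1).tolist())
a=o["top"]["frame"][170:240,120:190,::-1]
cv2.imwrite("pics/g2.png",cv2.resize(a,None,fx=8,fy=8,interpolation=cv2.INTER_CUBIC))
yell(o)
rep(np.array([.5546,-.3062,.12]),down(16.6),14)
rep(np.array([.5546,-.3062,.12]),down(16.6-180),14)
E
```

```text
14.6 [ 22.9   4.3 -38.2 103.4   2.6  73.4 -18.3] tcp [0.5002 0.0979 0.1991] [156.8  89.8 154.6] F [-0.1  0.7 -0.2] w 0.0518
top 318 [array([0.4439, 0.3313]), array([82.358 , 50.1445]), np.float64(29.8891)]
side 506 [array([0.4436, 0.3326]), array([87.4577, 49.3705]), np.float64(11.1467)]
top [[161.7, 214.6], [145.9, 222.0], [131.8, 198.5], [148.0, 190.9]]
side [[202.2, 309.2], [199.3, 329.0], [165.4, 320.3], [169.5, 300.4]]
yellow 339 [ 0.5549 -0.306 ] [81.3852 52.6689] 16.6493
yellow 346 [ 0.5178 -0.4291] [80.8841 52.2258] -3.2027
yellow 348 [ 0.4368 -0.3285] [81.6039 52.4501] -39.1774
14 x [[0.14, -0.726, 0.014], [-0.0114, 0.0, 0.0]]  end [ 0.5544 -0.3063  0.12  ]
14 x [[0.14, -0.096, 1.022], [0.0957, -0.0001, 0.0001]] TOO BIG end [ 0.5544 -0.3062  0.1198]
```

View pics/g2.png

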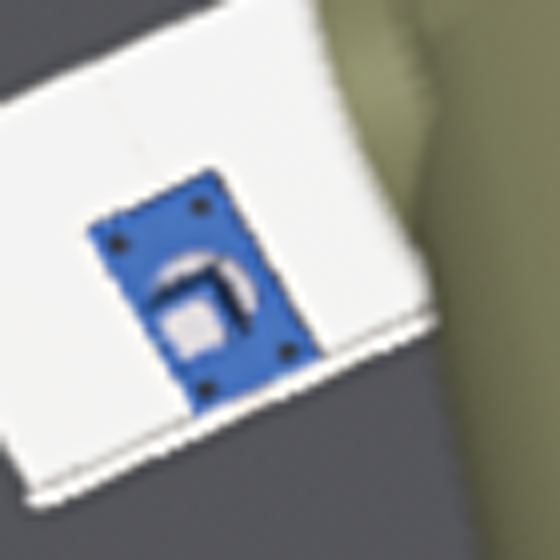

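Request:
drive_tool([
  [[0.14,-0.726,0.014],[-0.0114,0,0]],
  [[0.14,-0.726,0.014],[-0.0114,0,0]],
  [[0.14,-0.726,0.014],[-0.0114,0,0]],
  [[0.14,-0.726,0.014],[-0.0114,0,0]],
  [[0.14,-0.726,0.014],[-0.0114,0,0]],
  [[0.14,-0.726,0.014],[-0.0114,0,0]],
  [[0.14,-0.726,0.014],[-0.0114,0,0]],
])

```text
time_s: 15.4
tool_pos: [0.5105, -0.1043, 0.1595]
tool_rot: [90.5, 89.9, 98.0]
force: [0.7, -0.0, -0.1]
grip_width: 0.0518
```

Request:
drive_tool([
  [[0.14,-0.726,0.014],[-0.0114,0,0]],
  [[0.14,-0.726,0.014],[-0.0114,0,0]],
  [[0.14,-0.726,0.014],[-0.0114,0,0]],
  [[0.14,-0.726,0.014],[-0.0114,0,0]],
  [[0.14,-0.726,0.014],[-0.0114,0,0]],
  [[0.14,-0.726,0.014],[-0.0114,0,0]],
  [[0.14,-0.726,0.014],[-0.0114,0,0]],
  [[0,0,0],[0,0,0]],
  [[0,0,0],[0,0,0]],
])

```text
time_s: 16.3
tool_pos: [0.5548, -0.3014, 0.12]
tool_rot: [83.2, 89.8, 100.1]
force: [0.2, 1.2, 0.4]
grip_width: 0.0521
```

Run:
```python
from h import *
lim()
rep(np.array([.5546,-.3062,.045]),down(16.6),4)
```

```text
16.3 [ 43.8  21.5 -22.   92.4   8.4  67.8  37. ] tcp [ 0.5548 -0.3014  0.12  ] [ 83.2  89.8 100.1] F [0.2 1.2 0.4] w 0.0521
4 x [[0.469, -0.029, -0.01], [0.0007, 0.0, -0.0004]]  end [ 0.5546 -0.3062  0.045 ]
```

Request:
drive_tool([
  [[0.47,-0.029,-0.01],[0.0007,0,0]],
  [[0.47,-0.029,-0.01],[0.0007,0,0]],
  [[0.47,-0.029,-0.01],[0.0007,0,0]],
  [[0.47,-0.029,-0.01],[0.0007,0,0]],
  [[0,0,0],[0,0,0]],
  [[0,0,0],[0,0,0]],
])

```text
time_s: 16.9
tool_pos: [0.5554, -0.3052, 0.0465]
tool_rot: [62.1, 89.9, 78.8]
force: [0.1, 0.5, 1.3]
grip_width: 0.0521
```

Run:
```python
from h import *
lim(); grab("h")
rep(np.array([.5546,-.3062,.018]),down(16.6),2)
```

```text
16.9 [ 43.2  25.8 -21.   95.7  10.3  60.4  35.8] tcp [ 0.5554 -0.3052  0.0465] [62.1 89.9 78.8] F [0.1 0.5 1.3] w 0.0521
2 x [[0.371, 0.006, -0.02], [0.0005, 0.0005, 0.0002]]  end [ 0.5546 -0.3062  0.018 ]
```

View pics/h_side.png

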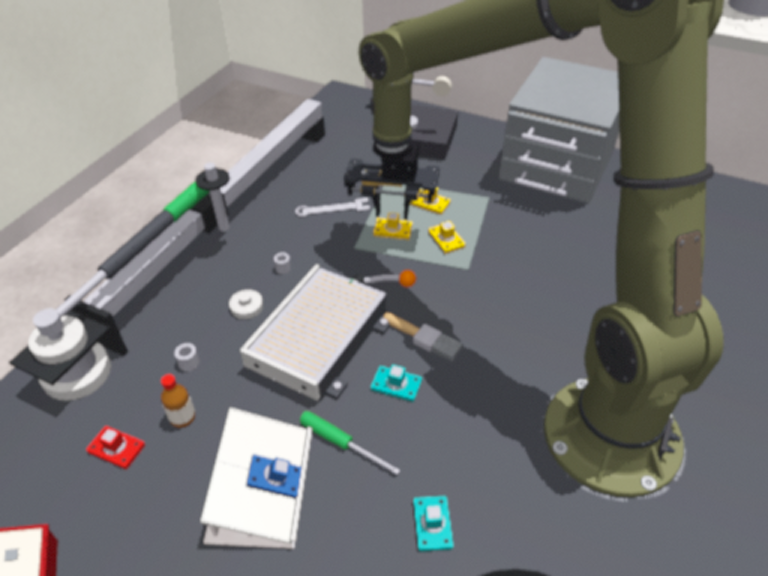

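Request:
drive_tool([
  [[0.371,0.006,-0.02],[0.0005,0,0]],
  [[0.371,0.006,-0.02],[0.0005,0,0]],
  [[0,0,0],[0,0,0]],
  [[0,0,0],[0,0,0]],
])

```text
time_s: 17.4
tool_pos: [0.5527, -0.3063, 0.0153]
tool_rot: [125.3, 89.9, 141.9]
force: [0.8, -0.8, 0.5]
grip_width: 0.0521
```

Request:
drive_tool([
  [[0,0,0],[0,0,0]],
  [[0,0,0],[0,0,0]],
  [[0,0,0],[0,0,0]],
  [[0,0,0],[0,0,0]],
  [[0,0,0],[0,0,0]],
  [[0,0,0],[0,0,0]],
], hand=-1)

```text
time_s: 18.0
tool_pos: [0.5538, -0.3066, 0.0166]
tool_rot: [8.5, 90.0, 25.1]
force: [0.5, -0.3, 0.1]
grip_width: 0.0243
```

Request:
drive_tool([
  [[-0.3,0,0],[0,0,0]],
  [[-0.6,0,0],[0,0,0]],
  [[-0.8,0,0],[0,0,0]],
  [[-0.8,0,0],[0,0,0]],
  [[-0.5,0,0],[0,0,0]],
  [[0,0,0],[0,0,0]],
  [[0,0,0],[0,0,0]],
])

```text
time_s: 18.7
tool_pos: [0.5528, -0.3065, 0.1359]
tool_rot: [130.3, 89.9, 146.9]
force: [-0.1, -0.6, -5.2]
grip_width: 0.0245
```

Run:
```python
from h import *
lim()
t=C(-.043,-.029,0.12); print(t)
rep(t,down(-1.9),16)
```

```text
18.7 [ 44.1  20.8 -21.8  91.4   8.1  69.4  37.3] tcp [ 0.5528 -0.3065  0.1359] [130.3  89.9 146.9] F [-0.1 -0.6 -5.2] w 0.0245
[0.57446214 0.12604162 0.175     ]
16 x [[-0.061, 0.668, 0.127], [0.0096, 0.0, 0.0]]  end [0.5744 0.1262 0.1752]
```

Request:
drive_tool([
  [[-0.061,0.668,0.127],[0.0096,0,0]],
  [[-0.061,0.668,0.127],[0.0096,0,0]],
  [[-0.061,0.668,0.127],[0.0096,0,0]],
  [[-0.061,0.668,0.127],[0.0096,0,0]],
  [[-0.061,0.668,0.127],[0.0096,0,0]],
  [[-0.061,0.668,0.127],[0.0096,0,0]],
  [[-0.061,0.668,0.127],[0.0096,0,0]],
  [[-0.061,0.668,0.127],[0.0096,0,0]],
])

```text
time_s: 19.5
tool_pos: [0.5449, -0.0882, 0.1538]
tool_rot: [156.9, 89.7, 164.2]
force: [0.4, -0.6, -3.9]
grip_width: 0.0245
```

Request:
drive_tool([
  [[-0.061,0.668,0.127],[0.0096,0,0]],
  [[-0.061,0.668,0.127],[0.0096,0,0]],
  [[-0.061,0.668,0.127],[0.0096,0,0]],
  [[-0.061,0.668,0.127],[0.0096,0,0]],
  [[-0.061,0.668,0.127],[0.0096,0,0]],
  [[-0.061,0.668,0.127],[0.0096,0,0]],
  [[-0.061,0.668,0.127],[0.0096,0,0]],
  [[-0.061,0.668,0.127],[0.0096,0,0]],
  [[0,0,0],[0,0,0]],
  [[0,0,0],[0,0,0]],
])

```text
time_s: 20.5
tool_pos: [0.5736, 0.1264, 0.1735]
tool_rot: [-174.7, 89.8, -176.4]
force: [-0.3, -1.0, -5.1]
grip_width: 0.0247
```

```bash
cat >> h.py <<'E'
def avg():
    "pose in the corner frame"
    p,R=pose(); z=R.as_matrix()[:,2]; q=RC.inv().apply(p-CORNER); print("corner frame mm",(q*1000).round(1),"jaw az rel",round(np.degrees(np.arctan2(z[1],z[0]))-YAW,2))
E
python3 - <<'E'
from h import *
lim(); avg()
rep(C(-.043,-.029,.0145+.012),down(-1.9),6)
E
```

```text
20.5 [ 14.4  15.6 -34.6  94.9   9.2  72.5 -23.8] tcp [0.5736 0.1264 0.1735] [-174.7   89.8 -176.4] F [-0.3 -1.  -5.1] w 0.0247
corner frame mm [-43.9 -28.6 118.5] jaw az rel 0.15
6 x [[0.383, -0.001, 0.005], [0.0002, -0.0003, 0.0]]  end [0.5746 0.1261 0.0816]
```

Request:
drive_tool([
  [[0.383,0,0.005],[0,0,0]],
  [[0.383,0,0.005],[0,0,0]],
  [[0.383,0,0.005],[0,0,0]],
  [[0.383,0,0.005],[0,0,0]],
  [[0.383,0,0.005],[0,0,0]],
  [[0.383,0,0.005],[0,0,0]],
  [[0,0,0],[0,0,0]],
  [[0,0,0],[0,0,0]],
])

```text
time_s: 21.3
tool_pos: [0.5761, 0.1261, 0.0834]
tool_rot: [140.9, 90.0, 139.0]
force: [-0.3, -0.3, -4.0]
grip_width: 0.0248
```

Run:
```python
from h import *
lim(); avg(); o=grab("i")
cv2.imwrite("pics/i_s.png",cv2.resize(o["side"]["frame"][160:270,130:240,::-1],None,fx=5,fy=5,interpolation=cv2.INTER_CUBIC))
```

```text
21.3 [ 13.2  20.6 -33.5 100.2  12.5  63.  -26.3] tcp [0.5761 0.1261 0.0834] [140.9  90.  139. ] F [-0.3 -0.3 -4. ] w 0.0248
corner frame mm [-41.4 -28.8  28.4] jaw az rel 0.03
```

View pics/i_s.png

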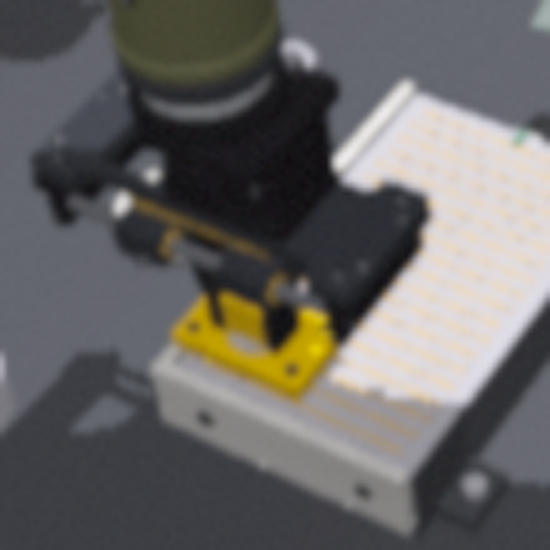

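Request:
drive_tool([
  [[0,0.03,-0.07],[0,0,0]],
  [[0.1,0,0],[0,0,0]],
  [[0.1,0,0],[0,0,0]],
  [[0.05,0,0],[0,0,0]],
  [[0,0,0],[0,0,0]],
  [[0,0,0],[0,0,0]],
])

```text
time_s: 22.0
tool_pos: [0.5734, 0.1273, 0.0737]
tool_rot: [106.7, 90.0, 104.8]
force: [1.2, 0.7, -4.4]
grip_width: 0.0247
```

Run:
```python
from h import *
lim(); avg()
```

```text
22.0 [ 13.   20.9 -33.4 101.   12.9  61.9 -26.7] tcp [0.5734 0.1273 0.0737] [106.7  90.  104.8] F [ 1.2  0.7 -4.4] w 0.0247
corner frame mm [-44.1 -27.8  18.7] jaw az rel 0.02
```

Request:
drive_tool([
  [[0.05,0,0],[0,0,0]],
  [[0,0,0],[0,0,0]],
])

```text
time_s: 22.2
tool_pos: [0.5733, 0.1273, 0.0716]
tool_rot: [132.7, 90.0, 130.8]
force: [1.1, 0.4, -3.8]
grip_width: 0.0247
```

Request:
drive_tool([
  [[0.04,0,0],[0,0,0]],
  [[0,0,0],[0,0,0]],
])

```text
time_s: 22.4
tool_pos: [0.5733, 0.1273, 0.0699]
tool_rot: [136.4, 90.0, 134.5]
force: [0.1, -0.5, -4.7]
grip_width: 0.0244
```

Request:
drive_tool([
  [[0.03,0,0],[0,0,0]],
  [[0,0,0],[0,0,0]],
])

```text
time_s: 22.6
tool_pos: [0.5735, 0.1274, 0.0696]
tool_rot: [21.4, 90.0, 19.5]
force: [-1.7, -0.6, 0.2]
grip_width: 0.0245
```

Request:
drive_tool([
  [[0,0,0.03],[0,0,0]],
  [[0,0,0.03],[0,0,0]],
  [[0,0,0],[0,0,0]],
])

```text
time_s: 22.9
tool_pos: [0.5753, 0.1276, 0.0696]
tool_rot: [170.2, 89.9, 168.3]
force: [-5.5, 0.2, 4.8]
grip_width: 0.0245
```

Request:
drive_tool([
  [[0,0,0.03],[0,0,0]],
  [[0,0,0],[0,0,0]],
])

```text
time_s: 23.1
tool_pos: [0.5764, 0.1276, 0.0695]
tool_rot: [171.0, 89.9, 169.1]
force: [-5.5, -0.2, 4.6]
grip_width: 0.0248
```

Request:
drive_tool([
  [[0,0,0.03],[0,0,0]],
  [[0,0,0],[0,0,0]],
])

```text
time_s: 23.3
tool_pos: [0.5774, 0.1277, 0.0696]
tool_rot: [172.1, 89.9, 170.2]
force: [-7.6, 0.2, 5.1]
grip_width: 0.025
```

Request:
drive_tool([
  [[0,0,0.02],[0,0,0]],
  [[0,0,0],[0,0,0]],
])

```text
time_s: 23.5
tool_pos: [0.5774, 0.1278, 0.0696]
tool_rot: [-177.4, 89.8, -179.3]
force: [-8.7, -1.6, 7.6]
grip_width: 0.0248
```

Request:
drive_tool([
  [[0,0,0.02],[0,0,0]],
  [[0,0,0],[0,0,0]],
])

```text
time_s: 23.7
tool_pos: [0.5774, 0.1277, 0.0696]
tool_rot: [-172.9, 89.7, -174.7]
force: [-10.5, -1.3, 9.1]
grip_width: 0.0249
```

Request:
drive_tool([
  [[0,0.03,0],[0,0,0]],
  [[0,0,0],[0,0,0]],
])

```text
time_s: 23.9
tool_pos: [0.5774, 0.1277, 0.0696]
tool_rot: [-156.0, 89.7, -157.9]
force: [-11.4, -2.4, 9.7]
grip_width: 0.025
```

Request:
drive_tool([
  [[0,0.03,0],[0,0,0]],
  [[0,0,0],[0,0,0]],
])

```text
time_s: 24.1
tool_pos: [0.5775, 0.1279, 0.0696]
tool_rot: [-145.5, 89.6, -147.4]
force: [-11.2, -5.6, 10.8]
grip_width: 0.0245
```

Request:
drive_tool([
  [[0,0.03,0],[0,0,0]],
  [[0,0,0],[0,0,0]],
])

```text
time_s: 24.3
tool_pos: [0.5776, 0.128, 0.0697]
tool_rot: [-138.0, 89.6, -140.0]
force: [-12.3, -5.2, 11.9]
grip_width: 0.0247
```

Request:
drive_tool([
  [[0,0.03,0],[0,0,0]],
  [[0,0,0],[0,0,0]],
])

```text
time_s: 24.5
tool_pos: [0.5776, 0.1282, 0.0697]
tool_rot: [-132.0, 89.5, -134.1]
force: [-12.1, -8.8, 12.4]
grip_width: 0.0251
```

Run:
```python
from h import *
lim(); avg(); o=grab("j")
a=cv2.resize(o["side"]["frame"][190:260,140:210,::-1],None,fx=7,fy=7,interpolation=cv2.INTER_CUBIC)
b=cv2.resize(o["top"]["frame"][130:180,190:240,::-1],None,fx=7,fy=7,interpolation=cv2.INTER_CUBIC)
b=cv2.copyMakeBorder(b,0,a.shape[0]-b.shape[0],0,0,cv2.BORDER_CONSTANT); r=np.hstack([a,b])
cv2.imwrite("pics/j_s.png",r[:,:800])
```

```text
24.5 [ 12.3  22.  -33.1 100.2  13.6  62.2 -27.4] tcp [0.5776 0.1282 0.0697] [-132.    89.5 -134.1] F [-12.1  -8.8  12.4] w 0.0251
corner frame mm [-39.9 -26.8  14.7] jaw az rel -0.11
```

View pics/j_s.png

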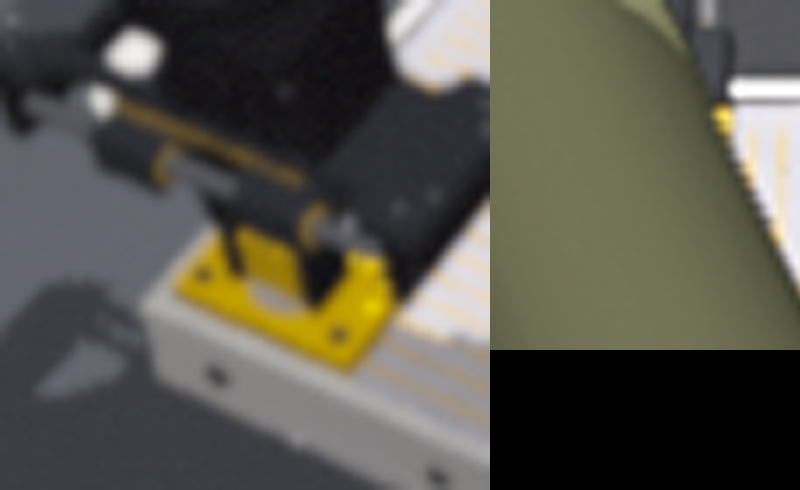

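Request:
drive_tool([
  [[-0.02,0,-0.03],[0,0,0]],
  [[0,0.03,0],[0,0,0]],
  [[0,0,0],[0,0,0]],
])

```text
time_s: 24.9
tool_pos: [0.5776, 0.1287, 0.0697]
tool_rot: [-120.2, 89.6, -122.2]
force: [-6.6, -8.2, 5.2]
grip_width: 0.0249
```

Request:
drive_tool([
  [[0,0.03,0],[0,0,0]],
  [[0,0,0],[0,0,0]],
])

```text
time_s: 25.1
tool_pos: [0.5776, 0.1289, 0.0697]
tool_rot: [-117.7, 89.5, -119.8]
force: [-8.2, -8.9, 6.0]
grip_width: 0.0248
```

Request:
drive_tool([
  [[-0.01,-0.08,-0.02],[0,0,0]],
  [[0,-0.04,0],[0,0,0]],
  [[0,0,0],[0,0,0]],
])

```text
time_s: 25.4
tool_pos: [0.5775, 0.129, 0.0697]
tool_rot: [-159.3, 89.9, -161.2]
force: [-2.0, -2.9, -3.0]
grip_width: 0.0248
```

Request:
drive_tool([
  [[0,0,0],[0,0,0]],
  [[0,0,0],[0,0,0]],
  [[0,0,0],[0,0,0]],
  [[0,0,0],[0,0,0]],
], hand=0.2)

```text
time_s: 25.8
tool_pos: [0.5786, 0.1302, 0.0707]
tool_rot: [33.3, 89.9, 31.5]
force: [0.6, -0.4, -0.4]
grip_width: 0.0477
```

Request:
drive_tool([
  [[-0.3,0,0],[0,0,0]],
  [[-0.6,0,0],[0,0,0]],
  [[-0.8,0,0],[0,0,0]],
  [[-0.8,0,0],[0,0,0]],
  [[-0.3,0,0],[0,0,0]],
  [[0,0,0],[0,0,0]],
])

```text
time_s: 26.4
tool_pos: [0.5794, 0.1301, 0.1849]
tool_rot: [12.1, 89.7, 10.2]
force: [-0.4, 0.4, -0.4]
grip_width: 0.0522
```

Run:
```python
from h import *
lim(); o=grab("k"); yell(o)
rep(np.array([.518,-.35,.15]),down(-3.2),16)
```

```text
26.4 [ 14.2  15.6 -34.8  93.7   9.3  73.3 -24.1] tcp [0.5794 0.1301 0.1849] [12.1 89.7 10.2] F [-0.4  0.4 -0.4] w 0.0522
yellow 345 [ 0.5178 -0.4291] [80.8841 52.2258] -3.2027
yellow 346 [ 0.4367 -0.3285] [81.5539 51.3372] -39.0349
16 x [[0.049, -0.752, -0.06], [0.0007, 0.0, 0.0]]  end [ 0.518  -0.3498  0.1501]
```

Run:
```python
from h import *
rep(np.array([.518,-.429,.10]),down(-3.2),18)
```

```text
18 x [[0.113, -0.778, -0.049], [0.0006, 0.0, 0.0]]  end [ 0.5178 -0.4288  0.1001]
```

Request:
drive_tool([
  [[0.113,-0.778,-0.049],[0.0006,0,0]],
  [[0.113,-0.778,-0.049],[0.0006,0,0]],
  [[0.113,-0.778,-0.049],[0.0006,0,0]],
  [[0.113,-0.778,-0.049],[0.0006,0,0]],
  [[0.113,-0.778,-0.049],[0.0006,0,0]],
  [[0.113,-0.778,-0.049],[0.0006,0,0]],
  [[0.113,-0.778,-0.049],[0.0006,0,0]],
  [[0.113,-0.778,-0.049],[0.0006,0,0]],
  [[0.113,-0.778,-0.049],[0.0006,0,0]],
])

```text
time_s: 27.4
tool_pos: [0.548, -0.1506, 0.139]
tool_rot: [159.6, 89.8, 157.1]
force: [0.5, -0.7, 0.6]
grip_width: 0.0524
```

Request:
drive_tool([
  [[0.113,-0.778,-0.049],[0.0006,0,0]],
  [[0.113,-0.778,-0.049],[0.0006,0,0]],
  [[0.113,-0.778,-0.049],[0.0006,0,0]],
  [[0.113,-0.778,-0.049],[0.0006,0,0]],
  [[0.113,-0.778,-0.049],[0.0006,0,0]],
  [[0.113,-0.778,-0.049],[0.0006,0,0]],
  [[0.113,-0.778,-0.049],[0.0006,0,0]],
  [[0.113,-0.778,-0.049],[0.0006,0,0]],
  [[0.113,-0.778,-0.049],[0.0006,0,0]],
  [[0,0,0],[0,0,0]],
])

```text
time_s: 28.4
tool_pos: [0.5137, -0.4338, 0.0968]
tool_rot: [-178.7, 89.7, 177.7]
force: [-0.5, -1.0, 0.2]
grip_width: 0.0524
```

Request:
drive_tool([
  [[0,0,0],[0,0,0]],
  [[0,0,0],[0,0,0]],
])

```text
time_s: 28.6
tool_pos: [0.5185, -0.4264, 0.0993]
tool_rot: [115.0, 89.8, 111.9]
force: [0.3, 0.4, -0.7]
grip_width: 0.0517
```

Run:
```python
from h import *
lim(); o=grab("l"); yell(o)
for n,(x0,y0) in (("top",(195,130)),("side",(140,190))):
    cv2.imwrite(f"pics/l_{n[0]}.png",cv2.resize(o[n]["frame"][y0:y0+60,x0:x0+80,::-1],None,fx=8,fy=8,interpolation=cv2.INTER_CUBIC))
for b in blobs(mask(o["top"],"yellow"),100):
    c,s,a=rect_on(o["top"],b,.067); print("z.067",(RC.inv().apply([*c,0]-CORNER*[1,1,0])*1000).round(1),np.round(s,1),a-YAW)
rep(np.array([.518,-.429,.018]),down(-3.2),4)
```

```text
28.6 [ 49.8  26.5 -16.6  87.4   7.8  67.3  28.7] tcp [ 0.5185 -0.4264  0.0993] [115.   89.8 111.9] F [ 0.3  0.4 -0.7] w 0.0517
yellow 366 [0.5858 0.1351] [83.8688 53.5014] -1.5882
yellow 192 [ 0.519  -0.4365] [83.5651 37.6936] -3.2664
yellow 338 [ 0.4371 -0.3287] [82.7654 51.8931] -39.7125
z.067 [-41.4 -27.1   0. ] [79.9 51. ] 0.3119110107421874
z.067 [ -86.9 -573.7    0. ] [79.7 35.9] -1.3663726806640626
z.067 [-168.4 -473.6    0. ] [78.9 49.5] -37.812486267089845
4 x [[0.514, -0.016, -0.006], [0.0004, 0.0, -0.0002]]  end [ 0.518 -0.429  0.018]
```

View pics/l_t.png

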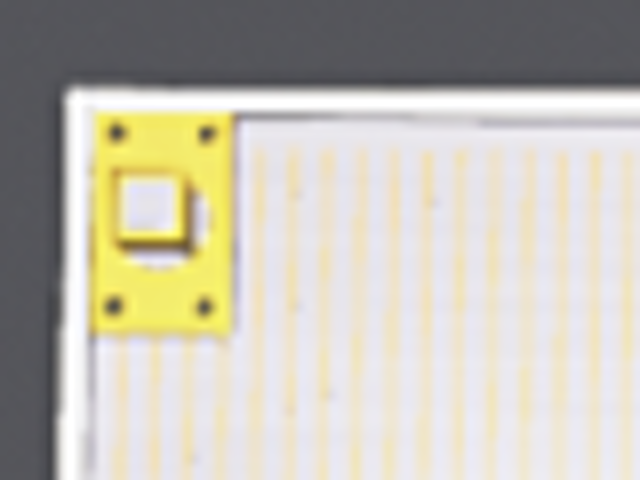

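View pics/l_s.png

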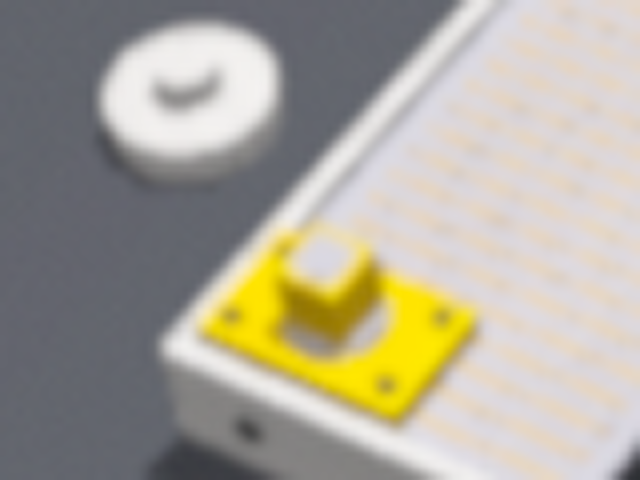

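Request:
drive_tool([
  [[0.34,-0.02,-0.006],[0,0,0]],
  [[0.34,-0.02,-0.006],[0,0,0]],
  [[0.34,-0.02,-0.006],[0,0,0]],
  [[0.34,0,0],[0,0,0]],
  [[0,0,0],[0,0,0]],
  [[0,0,0],[0,0,0]],
])

```text
time_s: 29.3
tool_pos: [0.5173, -0.4306, 0.0454]
tool_rot: [125.7, 89.9, 122.5]
force: [0.8, 0.1, 0.7]
grip_width: 0.0521
```

Run:
```python
from h import *
lim()
rep(np.array([.518,-.429,.018]),down(-3.2),2)
o=grab("m"); cv2.imwrite("pics/m_s.png",cv2.resize(o["side"]["frame"][80:170,240:330,::-1],None,fx=6,fy=6,interpolation=cv2.INTER_CUBIC))
```

```text
29.3 [ 49.6  29.5 -16.   89.7   8.8  62.1  28.3] tcp [ 0.5173 -0.4306  0.0454] [125.7  89.9 122.5] F [0.8 0.1 0.7] w 0.0521
2 x [[0.343, 0.02, 0.008], [0.0001, -0.0002, -0.0003]]  end [ 0.518 -0.429  0.018]
```

View pics/m_s.png

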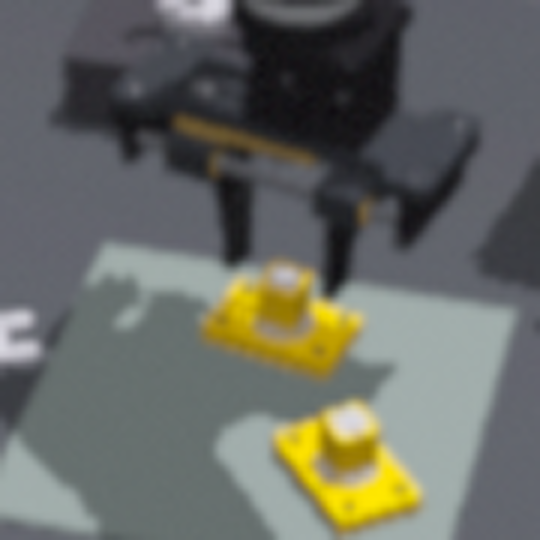

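Request:
drive_tool([
  [[0.34,0.015,0.008],[0,0,0]],
  [[0.34,0.015,0.008],[0,0,0]],
  [[0,0,0],[0,0,0]],
  [[0,0,0],[0,0,0]],
])

```text
time_s: 29.8
tool_pos: [0.5177, -0.4291, 0.0179]
tool_rot: [133.2, 89.9, 130.0]
force: [-0.2, 0.6, 0.4]
grip_width: 0.0521
```

Request:
drive_tool([
  [[0,0,0],[0,0,0]],
  [[0,0,0],[0,0,0]],
  [[0,0,0],[0,0,0]],
  [[0,0,0],[0,0,0]],
  [[0,0,0],[0,0,0]],
  [[0,0,0],[0,0,0]],
], hand=-1)

```text
time_s: 30.4
tool_pos: [0.5184, -0.4298, 0.0193]
tool_rot: [6.6, 90.0, 3.5]
force: [-0.2, 0.3, 1.8]
grip_width: 0.0246
```

Request:
drive_tool([
  [[-0.3,0,0],[0,0,0]],
  [[-0.6,0,0],[0,0,0]],
  [[-0.8,0,0],[0,0,0]],
  [[-0.8,0,0],[0,0,0]],
  [[-0.5,0,0],[0,0,0]],
  [[0,0,0],[0,0,0]],
  [[0,0,0],[0,0,0]],
])

```text
time_s: 31.1
tool_pos: [0.5176, -0.4293, 0.1382]
tool_rot: [139.9, 89.9, 136.7]
force: [0.2, 0.2, -6.0]
grip_width: 0.0245
```

Run:
```python
from h import *
lim()
t=C(-.043,-.079,0.10); print(t)
rep(t,down(-1.9),18)
```

```text
31.1 [ 50.   24.8 -16.7  85.1   7.3  71.2  29.3] tcp [ 0.5176 -0.4293  0.1382] [139.9  89.9 136.7] F [ 0.2  0.2 -6. ] w 0.0245
[0.57280438 0.07606911 0.155     ]
18 x [[-0.023, 0.705, 0.045], [-0.0006, 0.0, 0.0]]  end [0.5726 0.0763 0.1552]
```

Request:
drive_tool([
  [[-0.023,0.705,0.045],[-0.0006,0,0]],
  [[-0.023,0.705,0.045],[-0.0006,0,0]],
  [[-0.023,0.705,0.045],[-0.0006,0,0]],
  [[-0.023,0.705,0.045],[-0.0006,0,0]],
  [[-0.023,0.705,0.045],[-0.0006,0,0]],
  [[-0.023,0.705,0.045],[-0.0006,0,0]],
  [[-0.023,0.705,0.045],[-0.0006,0,0]],
  [[-0.023,0.705,0.045],[-0.0006,0,0]],
  [[-0.023,0.705,0.045],[-0.0006,0,0]],
])

```text
time_s: 32.0
tool_pos: [0.5454, -0.1755, 0.1448]
tool_rot: [158.2, 89.7, 155.6]
force: [0.9, -0.0, -5.8]
grip_width: 0.0244
```

Request:
drive_tool([
  [[-0.023,0.705,0.045],[-0.0006,0,0]],
  [[-0.023,0.705,0.045],[-0.0006,0,0]],
  [[-0.023,0.705,0.045],[-0.0006,0,0]],
  [[-0.023,0.705,0.045],[-0.0006,0,0]],
  [[-0.023,0.705,0.045],[-0.0006,0,0]],
  [[-0.023,0.705,0.045],[-0.0006,0,0]],
  [[-0.023,0.705,0.045],[-0.0006,0,0]],
  [[-0.023,0.705,0.045],[-0.0006,0,0]],
  [[-0.023,0.705,0.045],[-0.0006,0,0]],
  [[0,0,0],[0,0,0]],
])

```text
time_s: 33.0
tool_pos: [0.5713, 0.0823, 0.1538]
tool_rot: [128.9, 89.7, 127.5]
force: [0.4, 1.1, -5.8]
grip_width: 0.0247
```

Request:
drive_tool([
  [[0,0,0],[0,0,0]],
  [[0,0,0],[0,0,0]],
  [[0,0,0],[0,0,0]],
])

```text
time_s: 33.3
tool_pos: [0.5728, 0.0743, 0.1548]
tool_rot: [-162.9, 89.9, -164.9]
force: [-0.0, 0.2, -4.7]
grip_width: 0.0246
```

Run:
```python
from h import *
lim(); avg()
rep(C(-.044,-.079,.030),down(-1.9),5)
```

```text
33.3 [ 18.5  14.9 -33.1  97.8   8.6  70.  -18.6] tcp [0.5728 0.0743 0.1548] [-162.9   89.9 -164.9] F [-0.   0.2 -4.7] w 0.0246
corner frame mm [-42.9 -80.8  99.8] jaw az rel -0.09
5 x [[0.349, 0.009, -0.005], [-0.0002, -0.0001, 0.0]]  end [0.5718 0.0761 0.085 ]
```

Request:
drive_tool([
  [[0.35,0.006,-0.005],[0,0,0]],
  [[0.35,0.006,-0.005],[0,0,0]],
  [[0.35,0.006,-0.005],[0,0,0]],
  [[0.35,0,-0.005],[0,0,0]],
  [[0.35,0,-0.005],[0,0,0]],
  [[0,0,0],[0,0,0]],
  [[0,0,0],[0,0,0]],
])

```text
time_s: 34.0
tool_pos: [0.5721, 0.0768, 0.0853]
tool_rot: [144.6, 89.9, 142.7]
force: [0.0, 0.7, -4.2]
grip_width: 0.0251
```

Run:
```python
from h import *
lim(); avg(); o=grab("n")
cv2.imwrite("pics/n_s.png",cv2.resize(o["side"]["frame"][160:270,130:240,::-1],None,fx=5,fy=5,interpolation=cv2.INTER_CUBIC))
```

```text
34.0 [ 17.4  18.8 -32.5 101.9  11.2  62.6 -20.7] tcp [0.5721 0.0768 0.0853] [144.6  89.9 142.7] F [ 0.   0.7 -4.2] w 0.0251
corner frame mm [-43.7 -78.3  30.3] jaw az rel 0.03
```

View pics/n_s.png

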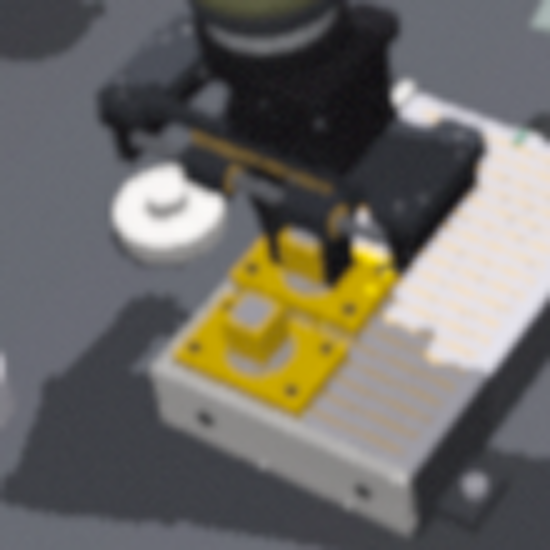

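Request:
drive_tool([
  [[0,-0.05,0],[0,0,0]],
  [[0.1,0,0],[0,0,0]],
  [[0.1,0,0],[0,0,0]],
  [[0.05,0,0],[0,0,0]],
  [[0,0,0],[0,0,0]],
])

```text
time_s: 34.6
tool_pos: [0.5718, 0.0747, 0.0752]
tool_rot: [165.4, 89.9, 163.6]
force: [-0.9, -0.5, -4.5]
grip_width: 0.0247
```

Request:
drive_tool([
  [[0.05,0,0],[0,0,0]],
  [[0,0,0],[0,0,0]],
])

```text
time_s: 34.8
tool_pos: [0.5721, 0.0747, 0.0735]
tool_rot: [131.1, 90.0, 129.3]
force: [-0.0, 0.3, -5.4]
grip_width: 0.0249
```

Request:
drive_tool([
  [[0.03,0,0],[0,0,0]],
  [[0,0,0],[0,0,0]],
])

```text
time_s: 35.0
tool_pos: [0.5722, 0.0747, 0.0725]
tool_rot: [101.8, 90.0, 99.9]
force: [0.3, -0.5, -5.3]
grip_width: 0.025
```

Request:
drive_tool([
  [[0.03,0,0],[0,0,0]],
  [[0,0,0],[0,0,0]],
])

```text
time_s: 35.2
tool_pos: [0.5723, 0.0747, 0.0723]
tool_rot: [-20.6, 90.0, -22.5]
force: [-3.2, -1.5, 3.8]
grip_width: 0.0247
```

Request:
drive_tool([
  [[0.015,0,0],[0,0,0]],
  [[0,0,0],[0,0,0]],
])

```text
time_s: 35.4
tool_pos: [0.5723, 0.0747, 0.0722]
tool_rot: [-63.6, 90.0, -65.5]
force: [-4.7, -1.8, 7.6]
grip_width: 0.0248
```

Request:
drive_tool([
  [[-0.02,0.03,0],[0,0,0]],
  [[0,0.03,0],[0,0,0]],
  [[0,0,0],[0,0,0]],
])

```text
time_s: 35.7
tool_pos: [0.5724, 0.075, 0.0723]
tool_rot: [-90.6, 89.8, -92.6]
force: [-4.7, -5.3, 6.2]
grip_width: 0.0248
```

Request:
drive_tool([
  [[0,0.03,0],[0,0,0]],
  [[0,0.03,0],[0,0,0]],
  [[0,0,0],[0,0,0]],
])

```text
time_s: 36.0
tool_pos: [0.5734, 0.0771, 0.0723]
tool_rot: [-54.1, 89.8, -56.1]
force: [-1.6, -4.0, 4.1]
grip_width: 0.0247
```

Request:
drive_tool([
  [[0,0.03,0],[0,0,0]],
  [[0,0,0],[0,0,0]],
])

```text
time_s: 36.2
tool_pos: [0.5735, 0.0778, 0.0724]
tool_rot: [-59.1, 89.8, -61.1]
force: [-1.5, -6.0, 3.5]
grip_width: 0.0247
```

Request:
drive_tool([
  [[0,0.03,0],[0,0,0]],
  [[0,0,0],[0,0,0]],
])

```text
time_s: 36.4
tool_pos: [0.5735, 0.0779, 0.0724]
tool_rot: [-72.0, 89.7, -74.0]
force: [-2.9, -8.1, 4.3]
grip_width: 0.0248
```

Request:
drive_tool([
  [[0,0.03,0],[0,0,0]],
  [[0,0,0],[0,0,0]],
])

```text
time_s: 36.6
tool_pos: [0.5735, 0.078, 0.0724]
tool_rot: [-77.9, 89.6, -80.0]
force: [-3.0, -8.5, 5.7]
grip_width: 0.0251
```

Request:
drive_tool([
  [[0,0.03,0],[0,0,0]],
  [[0,0,0],[0,0,0]],
])

```text
time_s: 36.8
tool_pos: [0.5735, 0.0781, 0.0724]
tool_rot: [-82.5, 89.6, -84.6]
force: [-3.2, -11.2, 7.3]
grip_width: 0.0244
```

Run:
```python
from h import *
lim(); avg(); o=grab("q")
cv2.imwrite("pics/q_s.png",cv2.resize(o["side"]["frame"][190:260,140:210,::-1],None,fx=8,fy=8,interpolation=cv2.INTER_CUBIC))
```

```text
36.8 [ 16.6  19.8 -32.1 102.3  12.3  61.4 -22. ] tcp [0.5735 0.0781 0.0724] [-82.5  89.6 -84.6] F [ -3.2 -11.2   7.3] w 0.0244
corner frame mm [-42.4 -76.9  17.4] jaw az rel -0.2
```

View pics/q_s.png

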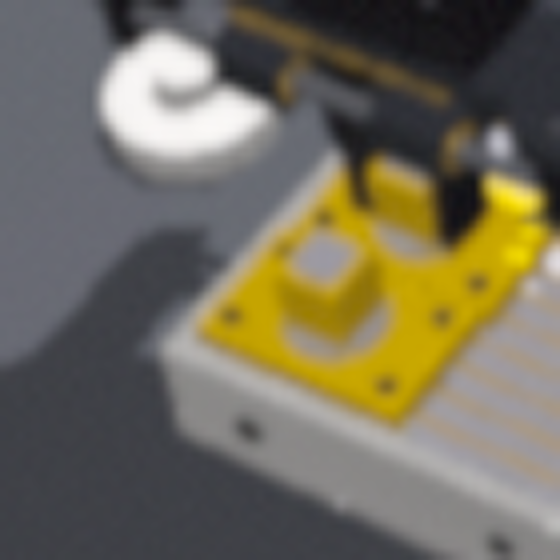

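Request:
drive_tool([
  [[0,-0.06,0.03],[0,0,0]],
  [[0,0,0.03],[0,0,0]],
  [[0,0,0],[0,0,0]],
])

```text
time_s: 37.2
tool_pos: [0.5735, 0.078, 0.0723]
tool_rot: [-124.0, 89.6, -126.0]
force: [-9.0, -8.4, 11.3]
grip_width: 0.0244
```

Request:
drive_tool([
  [[0,0,0.03],[0,0,0]],
  [[0,0,0],[0,0,0]],
])

```text
time_s: 37.4
tool_pos: [0.5736, 0.0781, 0.0723]
tool_rot: [-135.4, 89.5, -137.4]
force: [-12.0, -8.0, 13.7]
grip_width: 0.0249
```

Request:
drive_tool([
  [[0,0,0.03],[0,0,0]],
  [[0,0,0],[0,0,0]],
])

```text
time_s: 37.6
tool_pos: [0.5737, 0.0781, 0.0724]
tool_rot: [-142.8, 89.4, -144.8]
force: [-15.6, -8.5, 16.6]
grip_width: 0.0251
```

Request:
drive_tool([
  [[-0.03,-0.04,0],[0,0,0]],
  [[0,0,0],[0,0,0]],
])

```text
time_s: 37.8
tool_pos: [0.5755, 0.0782, 0.0723]
tool_rot: [-146.7, 89.8, -148.7]
force: [-6.3, -3.9, 2.6]
grip_width: 0.0245
```

Request:
drive_tool([
  [[-0.01,0,0.02],[0,0,0]],
  [[0,0,0],[0,0,0]],
])

```text
time_s: 38.0
tool_pos: [0.5756, 0.0782, 0.0724]
tool_rot: [-153.5, 89.6, -155.5]
force: [-7.7, -3.7, 4.7]
grip_width: 0.0249
```

Request:
drive_tool([
  [[-0.01,0,0.02],[0,0,0]],
  [[0,0,0],[0,0,0]],
])

```text
time_s: 38.2
tool_pos: [0.5756, 0.0782, 0.0725]
tool_rot: [-158.3, 89.6, -160.2]
force: [-9.0, -3.7, 4.3]
grip_width: 0.0245
```

Request:
drive_tool([
  [[0,0.03,-0.02],[0,0,0]],
  [[0,0,-0.02],[0,0,0]],
  [[0,-0.03,-0.01],[0,0,0]],
  [[0,0,0],[0,0,0]],
])

```text
time_s: 38.6
tool_pos: [0.5755, 0.0782, 0.0724]
tool_rot: [-147.3, 89.8, -149.3]
force: [-3.4, -5.0, -3.4]
grip_width: 0.0247
```

Request:
drive_tool([
  [[0,0,0],[0,0,0]],
  [[0,0,0],[0,0,0]],
  [[0,0,0],[0,0,0]],
  [[0,0,0],[0,0,0]],
], hand=0.2)

```text
time_s: 39.0
tool_pos: [0.5777, 0.081, 0.0742]
tool_rot: [31.3, 89.9, 29.5]
force: [-0.2, -0.0, -0.9]
grip_width: 0.0477
```

Request:
drive_tool([
  [[-0.3,0,0],[0,0,0]],
  [[-0.6,0,0],[0,0,0]],
  [[-0.8,0,0],[0,0,0]],
  [[-0.8,0,0],[0,0,0]],
  [[-0.3,0,0],[0,0,0]],
  [[0,0,0],[0,0,0]],
])

```text
time_s: 39.6
tool_pos: [0.5783, 0.0806, 0.1883]
tool_rot: [8.2, 89.7, 6.4]
force: [-0.6, -0.1, -0.6]
grip_width: 0.0523
```

Run:
```python
from h import *
lim(); o=grab("r"); yell(o)
rep(np.array([.437,-.3286,.12]),down(-39.2),18)
```

```text
39.6 [ 18.3  14.  -33.5  94.9   8.   73.3 -18.6] tcp [0.5783 0.0806 0.1883] [ 8.2 89.7  6.4] F [-0.6 -0.1 -0.6] w 0.0523
yellow 344 [ 0.4367 -0.3285] [81.5539 51.3372] -39.0349
18 x [[0.09, -0.61, 0.007], [0.0173, 0.0, 0.0]]  end [ 0.4368 -0.3284  0.1201]
```

Request:
drive_tool([
  [[0.09,-0.61,0.007],[0.0173,0,0]],
  [[0.09,-0.61,0.007],[0.0173,0,0]],
  [[0.09,-0.61,0.007],[0.0173,0,0]],
  [[0.09,-0.61,0.007],[0.0173,0,0]],
  [[0.09,-0.61,0.007],[0.0173,0,0]],
  [[0.09,-0.61,0.007],[0.0173,0,0]],
  [[0.09,-0.61,0.007],[0.0173,0,0]],
  [[0.09,-0.61,0.007],[0.0173,0,0]],
  [[0.09,-0.61,0.007],[0.0173,0,0]],
])

```text
time_s: 40.6
tool_pos: [0.54, -0.1375, 0.1528]
tool_rot: [76.8, 90.0, 56.1]
force: [-0.0, 0.8, -0.2]
grip_width: 0.0525
```

Request:
drive_tool([
  [[0.09,-0.61,0.007],[0.0173,0,0]],
  [[0.09,-0.61,0.007],[0.0173,0,0]],
  [[0.09,-0.61,0.007],[0.0173,0,0]],
  [[0.09,-0.61,0.007],[0.0173,0,0]],
  [[0.09,-0.61,0.007],[0.0173,0,0]],
  [[0.09,-0.61,0.007],[0.0173,0,0]],
  [[0.09,-0.61,0.007],[0.0173,0,0]],
  [[0.09,-0.61,0.007],[0.0173,0,0]],
  [[0.09,-0.61,0.007],[0.0173,0,0]],
  [[0,0,0],[0,0,0]],
])

```text
time_s: 41.6
tool_pos: [0.4335, -0.3324, 0.1198]
tool_rot: [-125.0, 89.9, -164.7]
force: [-1.2, -0.9, -1.4]
grip_width: 0.0522
```

Request:
drive_tool([
  [[0,0,0],[0,0,0]],
  [[0,0,0],[0,0,0]],
  [[0,0,0],[0,0,0]],
])

```text
time_s: 41.9
tool_pos: [0.4382, -0.3271, 0.1208]
tool_rot: [84.3, 89.9, 45.2]
force: [1.2, -0.7, -0.0]
grip_width: 0.0525
```

```bash
cat > view.py <<'E'
import sys
from h import *
o=grab(sys.argv[1])
a=cv2.resize(o["side"]["frame"][175:260,140:240,::-1],None,fx=5.6,fy=5.6,interpolation=cv2.INTER_CUBIC)
b=cv2.resize(o["top"]["frame"][130:200,195:275,::-1],None,fx=7,fy=7,interpolation=cv2.INTER_CUBIC)
cv2.imwrite(f"pics/{sys.argv[1]}_s.png",a);cv2.imwrite(f"pics/{sys.argv[1]}_t.png",b)
lim(); yell(o)
E
python3 view.py s
python3 - <<'E'
from h import *
rep(np.array([.4365,-.3287,.045]),down(-39.2),4)
E
```

```text
42.0 [ 46.2  10.8 -13.5 104.8   2.7  64.7  -7.3] tcp [ 0.438  -0.3274  0.1207] [81.1 90.  41.9] F [-0.7  0.2 -0.7] w 0.0521
yellow 363 [0.5858 0.1352] [83.8688 53.3838] -1.5882
yellow 362 [0.5825 0.0765] [85.299  55.2453] 1.7107
yellow 154 [ 0.4447 -0.3187] [80.3761 26.3355] -38.6406
4 x [[0.473, -0.012, -0.002], [0.0001, 0.0, -0.0001]]  end [ 0.4365 -0.3287  0.0451]
```

View pics/s_t.png

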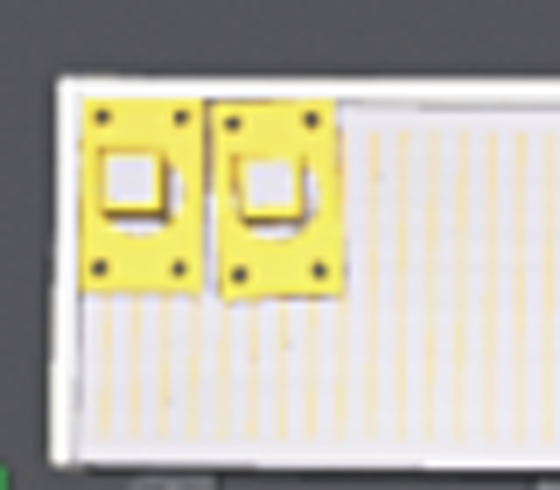

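View pics/s_s.png

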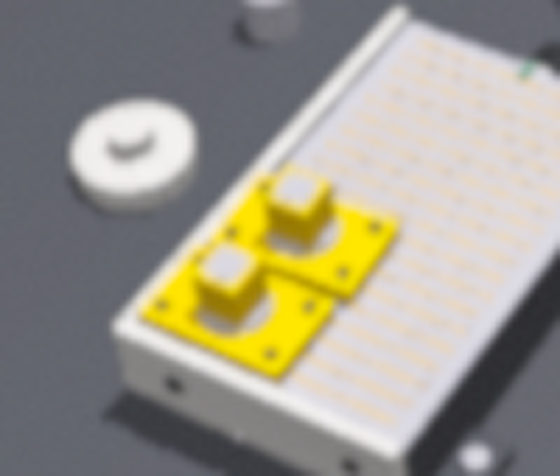

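Request:
drive_tool([
  [[0.473,-0.012,-0.002],[0,0,0]],
  [[0.473,-0.012,-0.002],[0,0,0]],
  [[0.473,-0.012,-0.002],[0,0,0]],
  [[0.473,-0.012,-0.002],[0,0,0]],
  [[0,0,0],[0,0,0]],
  [[0,0,0],[0,0,0]],
])

```text
time_s: 42.6
tool_pos: [0.4361, -0.3291, 0.0451]
tool_rot: [138.3, 90.0, 99.1]
force: [0.3, 0.3, -0.6]
grip_width: 0.0517
```

Run:
```python
from h import *
lim()
rep(np.array([.4365,-.3287,.017]),down(-39.2),2)
o=grab("t"); cv2.imwrite("pics/t_s.png",cv2.resize(o["side"]["frame"][80:170,250:340,::-1],None,fx=6,fy=6,interpolation=cv2.INTER_CUBIC))
```

```text
42.6 [ 45.9  15.6 -13.1 108.7   4.2  56.2  -8.3] tcp [ 0.4361 -0.3291  0.0451] [138.3  90.   99.1] F [ 0.3  0.3 -0.6] w 0.0517
2 x [[0.351, 0.007, 0.001], [0.0, -0.0001, -0.0001]]  end [ 0.4365 -0.3287  0.017 ]
```

View pics/t_s.png

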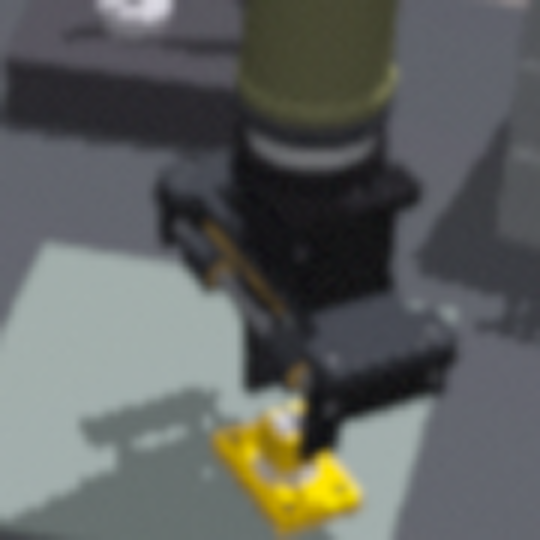

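Request:
drive_tool([
  [[0.35,0.007,0],[0,0,0]],
  [[0.35,0.007,0],[0,0,0]],
  [[0,0,0],[0,0,0]],
  [[0,0,0],[0,0,0]],
])

```text
time_s: 43.1
tool_pos: [0.4356, -0.3285, 0.0162]
tool_rot: [171.9, 89.9, 132.7]
force: [0.3, -0.0, 0.3]
grip_width: 0.0523
```

Request:
drive_tool([
  [[0,0,0],[0,0,0]],
  [[0,0,0],[0,0,0]],
  [[0,0,0],[0,0,0]],
  [[0,0,0],[0,0,0]],
  [[0,0,0],[0,0,0]],
  [[0,0,0],[0,0,0]],
], hand=-1)

```text
time_s: 43.7
tool_pos: [0.4365, -0.3294, 0.0171]
tool_rot: [17.6, 89.9, -21.7]
force: [0.4, -2.0, -0.7]
grip_width: 0.0246
```

Request:
drive_tool([
  [[-0.3,0,0],[0,0,0]],
  [[-0.6,0,0],[0,0,0]],
  [[-0.8,0,0],[0,0,0]],
  [[-0.8,0,0],[0,0,0]],
  [[-0.5,0,0],[0,0,0]],
  [[0,0,0],[0,0,0]],
  [[0,0,0],[0,0,0]],
])

```text
time_s: 44.4
tool_pos: [0.4354, -0.3285, 0.1363]
tool_rot: [175.6, 89.9, 136.4]
force: [-0.0, 0.8, -5.2]
grip_width: 0.025
```

Run:
```python
from h import *
lim()
t=C(-.043,-.137,0.10); print(t)
rep(t,down(-1.9),15)
```

```text
44.4 [ 46.5   9.9 -13.5 104.    2.5  66.5  -7. ] tcp [ 0.4354 -0.3285  0.1363] [175.6  89.9 136.4] F [-0.   0.8 -5.2] w 0.025
[0.57088138 0.01810099 0.155     ]
15 x [[-0.031, 0.631, -0.006], [-0.0207, 0.0, 0.0]]  end [0.5706 0.018  0.1551]
```

Request:
drive_tool([
  [[-0.031,0.631,-0.006],[-0.0207,0,0]],
  [[-0.031,0.631,-0.006],[-0.0207,0,0]],
  [[-0.031,0.631,-0.006],[-0.0207,0,0]],
  [[-0.031,0.631,-0.006],[-0.0207,0,0]],
  [[-0.031,0.631,-0.006],[-0.0207,0,0]],
  [[-0.031,0.631,-0.006],[-0.0207,0,0]],
  [[-0.031,0.631,-0.006],[-0.0207,0,0]],
  [[-0.031,0.631,-0.006],[-0.0207,0,0]],
])

```text
time_s: 45.2
tool_pos: [0.5374, -0.153, 0.147]
tool_rot: [90.1, 90.0, 71.0]
force: [-0.1, 0.2, -4.5]
grip_width: 0.0249
```

Request:
drive_tool([
  [[-0.031,0.631,-0.006],[-0.0207,0,0]],
  [[-0.031,0.631,-0.006],[-0.0207,0,0]],
  [[-0.031,0.631,-0.006],[-0.0207,0,0]],
  [[-0.031,0.631,-0.006],[-0.0207,0,0]],
  [[-0.031,0.631,-0.006],[-0.0207,0,0]],
  [[-0.031,0.631,-0.006],[-0.0207,0,0]],
  [[-0.031,0.631,-0.006],[-0.0207,0,0]],
  [[0,0,0],[0,0,0]],
])

```text
time_s: 46.0
tool_pos: [0.5713, 0.0246, 0.1562]
tool_rot: [80.8, 89.8, 79.4]
force: [-0.2, 0.9, -4.6]
grip_width: 0.0247
```

Request:
drive_tool([
  [[0,0,0],[0,0,0]],
  [[0,0,0],[0,0,0]],
  [[0,0,0],[0,0,0]],
])

```text
time_s: 46.3
tool_pos: [0.5713, 0.0163, 0.1555]
tool_rot: [-135.1, 90.0, -137.1]
force: [-0.0, -0.4, -5.1]
grip_width: 0.0245
```

Run:
```python
from h import *
lim(); avg()
rep(C(-.044,-.136,.030),down(-1.9),5)
```

```text
46.3 [ 23.   13.8 -31.3  98.7   7.6  69.7 -12.3] tcp [0.5713 0.0163 0.1555] [-135.1   90.  -137.1] F [-0.  -0.4 -5.1] w 0.0245
corner frame mm [ -42.5 -138.8  100.5] jaw az rel -0.18
5 x [[0.352, 0.014, -0.007], [-0.0003, 0.0, 0.0]]  end [0.57   0.0192 0.0851]
```

Request:
drive_tool([
  [[0.35,0.005,-0.007],[0,0,0]],
  [[0.35,0.005,-0.007],[0,0,0]],
  [[0.35,0.005,-0.007],[0,0,0]],
  [[0.35,0,-0.007],[0,0,0]],
  [[0.35,0,-0.007],[0,0,0]],
  [[0.1,0,0],[0,0,0]],
  [[0.1,0,0],[0,0,0]],
  [[0.08,0,0],[0,0,0]],
  [[0,0,0],[0,0,0]],
  [[0,0,0],[0,0,0]],
])

```text
time_s: 47.3
tool_pos: [0.5704, 0.0182, 0.0749]
tool_rot: [18.7, 89.9, 16.7]
force: [-0.3, -0.5, -4.1]
grip_width: 0.0247
```

```bash
python3 view.py u; python3 -c "
from h import *
avg()"
```

```text
47.4 [ 21.9  18.3 -30.6 103.5  10.5  61.  -14.6] tcp [0.5704 0.0182 0.075 ] [15.2 89.9 13.2] F [-0.1  0.2 -4.3] w 0.0244
corner frame mm [ -43.5 -136.9   20. ] jaw az rel -0.09
```

View pics/u_s.png

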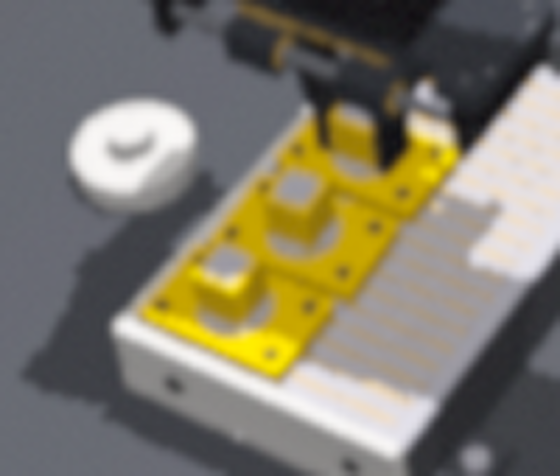

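Request:
drive_tool([
  [[0.05,0,0],[0,0,0]],
  [[0.04,0,0],[0,0,0]],
  [[0,0,0],[0,0,0]],
])

```text
time_s: 47.7
tool_pos: [0.5698, 0.0181, 0.0706]
tool_rot: [145.9, 90.0, 143.9]
force: [0.3, -0.1, -4.8]
grip_width: 0.0248
```

Request:
drive_tool([
  [[0.03,0,0],[0,0,0]],
  [[0,0,0],[0,0,0]],
])

```text
time_s: 47.9
tool_pos: [0.57, 0.0182, 0.0702]
tool_rot: [-167.4, 90.0, -169.4]
force: [-2.4, -0.6, 0.0]
grip_width: 0.025
```

Request:
drive_tool([
  [[-0.01,0.03,0],[0,0,0]],
  [[0,0.03,0],[0,0,0]],
  [[0,0.03,0],[0,0,0]],
  [[0,0,0],[0,0,0]],
])

```text
time_s: 48.3
tool_pos: [0.5705, 0.0213, 0.0702]
tool_rot: [-28.8, 90.0, -30.8]
force: [0.8, -2.6, -1.6]
grip_width: 0.0249
```

Request:
drive_tool([
  [[0,0.03,0],[0,0,0]],
  [[0,0.03,0],[0,0,0]],
  [[0,0,0],[0,0,0]],
])

```text
time_s: 48.6
tool_pos: [0.5702, 0.0231, 0.0702]
tool_rot: [-91.2, 89.9, -93.2]
force: [-1.7, -5.3, 0.3]
grip_width: 0.0247
```

Request:
drive_tool([
  [[0,0.03,0],[0,0,0]],
  [[0,0.03,0],[0,0,0]],
  [[0,0,0],[0,0,0]],
])

```text
time_s: 48.9
tool_pos: [0.5702, 0.0256, 0.0702]
tool_rot: [-105.0, 89.9, -107.0]
force: [-1.5, -4.5, -1.1]
grip_width: 0.0252
```

```bash
python3 view.py v; python3 -c "
from h import *
avg()"
```

```text
49.0 [ 21.1  18.7 -30.7 103.6  10.9  60.6 -15.7] tcp [0.5701 0.0256 0.0702] [-108.3   89.9 -110.4] F [-1.5 -4.8  0.8] w 0.0243
corner frame mm [ -44.  -129.5   15.2] jaw az rel -0.13
```

View pics/v_s.png

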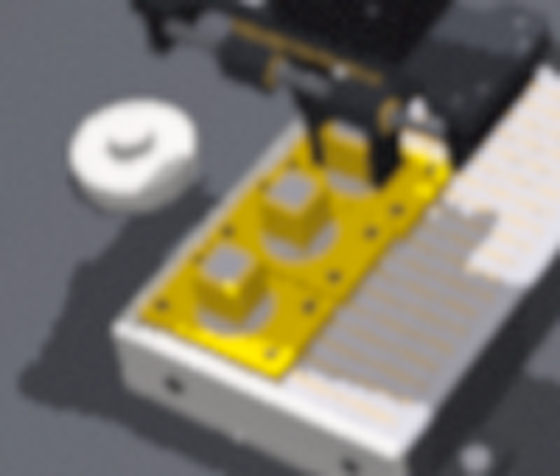

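Request:
drive_tool([
  [[0,0.03,0],[0,0,0]],
  [[0,0.03,0],[0,0,0]],
  [[0,0,0],[0,0,0]],
])

```text
time_s: 49.3
tool_pos: [0.5704, 0.0274, 0.0702]
tool_rot: [-88.3, 89.9, -90.4]
force: [-0.8, -4.9, 0.7]
grip_width: 0.0247
```

Request:
drive_tool([
  [[0,0.03,0],[0,0,0]],
  [[0,0.03,0],[0,0,0]],
  [[0,0,0],[0,0,0]],
])

```text
time_s: 49.6
tool_pos: [0.5705, 0.0285, 0.0702]
tool_rot: [-92.8, 89.8, -94.8]
force: [-1.2, -7.5, 0.8]
grip_width: 0.025
```

```bash
python3 view.py w; python3 -c "
from h import *
avg()"
```

```text
49.7 [ 20.7  18.8 -30.7 103.6  11.1  60.7 -16.2] tcp [0.5704 0.0285 0.0702] [-94.1  89.8 -96.2] F [-1.7 -8.2  0.7] w 0.0247
corner frame mm [ -43.8 -126.6   15.2] jaw az rel -0.2
```

View pics/w_s.png

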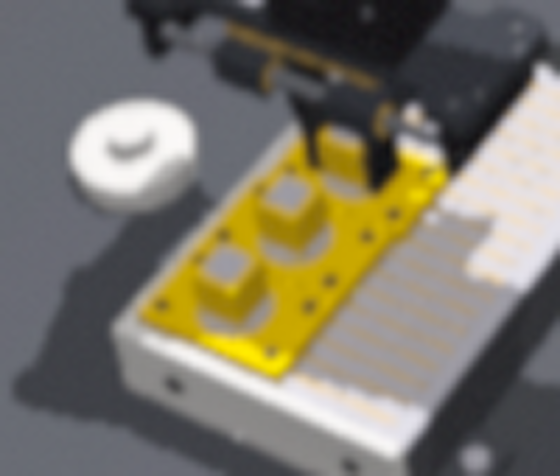

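Request:
drive_tool([
  [[0,0.03,0],[0,0,0]],
  [[0,0.03,0],[0,0,0]],
  [[0,0,0],[0,0,0]],
])

```text
time_s: 50.0
tool_pos: [0.5704, 0.0292, 0.0703]
tool_rot: [-96.1, 89.7, -98.2]
force: [-1.5, -10.7, 2.5]
grip_width: 0.0249
```

Request:
drive_tool([
  [[0,-0.06,0.03],[0,0,0]],
  [[0,0,0.03],[0,0,0]],
  [[0,0,0],[0,0,0]],
])

```text
time_s: 50.3
tool_pos: [0.5706, 0.029, 0.0703]
tool_rot: [-149.1, 89.6, -151.2]
force: [-8.3, -7.7, 6.7]
grip_width: 0.0246
```

Request:
drive_tool([
  [[-0.01,0,0.03],[0,0,0]],
  [[0,0,0],[0,0,0]],
])

```text
time_s: 50.5
tool_pos: [0.5708, 0.0291, 0.0704]
tool_rot: [-154.7, 89.5, -156.8]
force: [-11.0, -7.8, 6.6]
grip_width: 0.0248
```

Request:
drive_tool([
  [[-0.02,-0.04,0.01],[0,0,0]],
  [[0,0,0],[0,0,0]],
])

```text
time_s: 50.7
tool_pos: [0.5729, 0.029, 0.0704]
tool_rot: [-171.9, 89.8, -174.0]
force: [-2.5, -3.8, -2.6]
grip_width: 0.0246
```

Request:
drive_tool([
  [[-0.01,-0.02,0.02],[0,0,0]],
  [[0,0,0],[0,0,0]],
])

```text
time_s: 50.9
tool_pos: [0.5738, 0.0289, 0.0706]
tool_rot: [170.4, 89.8, 168.4]
force: [-4.5, -2.9, -5.8]
grip_width: 0.0246
```

Request:
drive_tool([
  [[0,0,0.03],[0,0,0]],
  [[0,0,0],[0,0,0]],
])

```text
time_s: 51.1
tool_pos: [0.5739, 0.029, 0.0707]
tool_rot: [-179.4, 89.7, 178.7]
force: [-7.4, -3.6, -2.2]
grip_width: 0.0243
```

Request:
drive_tool([
  [[0.01,-0.02,-0.03],[0,0,0]],
  [[0,-0.02,-0.03],[0,0,0]],
  [[0,0,0],[0,0,0]],
  [[0,0,0],[0,0,0]],
])

```text
time_s: 51.5
tool_pos: [0.5737, 0.0286, 0.0711]
tool_rot: [98.5, 89.9, 96.6]
force: [-2.8, 0.7, -5.5]
grip_width: 0.025
```

Request:
drive_tool([
  [[0.02,0,0],[0,0,0]],
  [[0,0,0],[0,0,0]],
])

```text
time_s: 51.7
tool_pos: [0.5737, 0.0284, 0.0706]
tool_rot: [103.0, 89.9, 101.1]
force: [-4.3, 2.7, -4.0]
grip_width: 0.0247
```

Request:
drive_tool([
  [[0.01,0,0],[0,0,0]],
  [[0,0,0],[0,0,0]],
])

```text
time_s: 51.9
tool_pos: [0.5737, 0.0282, 0.0703]
tool_rot: [106.2, 89.9, 104.2]
force: [-3.7, 2.2, -2.7]
grip_width: 0.025
```

Request:
drive_tool([
  [[0.005,0.03,-0.025],[0,0,0]],
  [[0,0,0],[0,0,0]],
  [[0,0,0],[0,0,0]],
])

```text
time_s: 52.2
tool_pos: [0.5737, 0.0283, 0.0702]
tool_rot: [9.3, 89.9, 7.3]
force: [-1.9, -1.4, -3.3]
grip_width: 0.0246
```

Request:
drive_tool([
  [[0,0,0],[0,0,0]],
  [[0,0,0],[0,0,0]],
  [[0,0,0],[0,0,0]],
  [[0,0,0],[0,0,0]],
  [[0,0,0],[0,0,0]],
], hand=0.2)

```text
time_s: 52.7
tool_pos: [0.5733, 0.0285, 0.0702]
tool_rot: [20.9, 89.9, 18.9]
force: [-0.4, -0.0, -0.4]
grip_width: 0.0505
```

Request:
drive_tool([
  [[-0.3,0,0],[0,0,0]],
  [[-0.6,0,0],[0,0,0]],
  [[-0.8,0,0],[0,0,0]],
  [[-0.8,0,0],[0,0,0]],
  [[0,-0.6,0],[0,0,0]],
  [[0,-1,0],[0,0,0]],
  [[0,-1,0],[0,0,0]],
  [[0,-1,0],[0,0,0]],
  [[0,-0.6,0],[0,0,0]],
  [[0,0,0],[0,0,0]],
])

```text
time_s: 53.7
tool_pos: [0.5665, -0.1452, 0.1705]
tool_rot: [-77.0, 89.9, -79.4]
force: [-0.1, -0.4, 0.2]
grip_width: 0.0524
```

```bash
python3 view.py x; python3 -c "
from h import *
avg()"
```

```text
53.8 [ 33.7  13.9 -26.   96.1   6.3  71.4   4.3] tcp [ 0.5673 -0.1394  0.1705] [48.8 89.9 46.8] F [-0.4  0.4 -0.6] w 0.0524
yellow 954 [0.5845 0.0893] [145.2931  83.8575] 88.3484
corner frame mm [ -41.4 -294.5  115.5] jaw az rel -0.14
```

View pics/x_t.png

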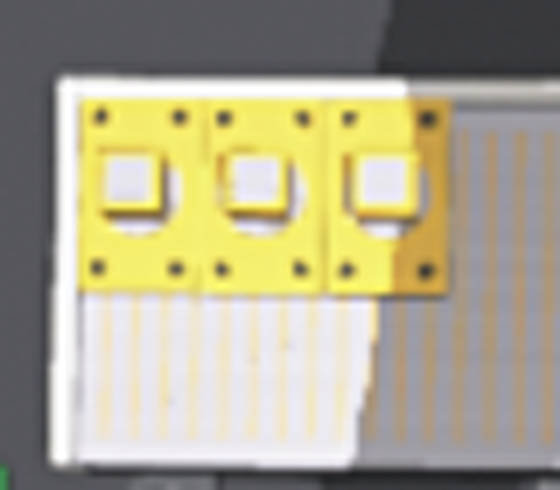

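View pics/x_s.png

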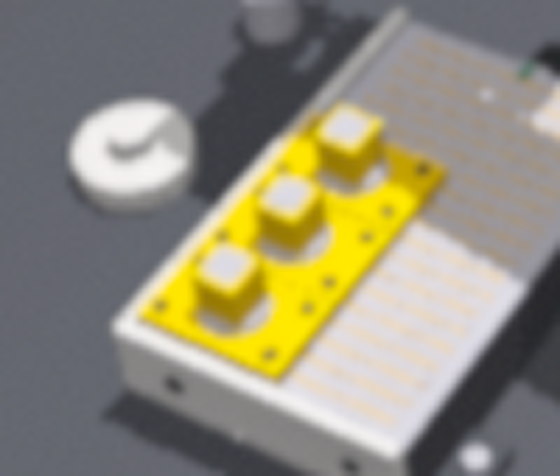

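Run:
```python
from h import *
o=load("x"); d=o["top"]
f=lambda x,y:np.array([(x+.5)/7-.5+195,(y+.5)/7-.5+130])
cf=lambda p:(RC.inv().apply(p-CORNER)*1000).round(1)
for n,z,pts in (("spigot",.097,[(133,181),(260,182),(386,182)]),("holes1",.067,[(101,117),(180,117),(97,267),(176,268)]),("holes2",.067,[(224,118),(303,118),(222,268),(300,268)]),("holes3",.067,[(349,118),(428,118),(346,270),(426,271)])):
    for p in pts: print(n,cf(onplane(d,f(*p),z)[0]))
# subpixel edges: near edge of block, right edge, rail
L={}
for k,a,b,z in (("near",f(82,294),f(445,294),.067),("right",f(449,110),f(444,290),.067),("left",f(80,105),f(80,290),.067),("shortout",f(62,80),f(52,460),.061),("longout",f(65,78),f(400,80),.061)):
    l=edge(d,a,b,1.5); p=onplane(d,np.array(l[:2]),z); print(k,cf(p).tolist(),l[2])
for k,a,b in(("n1",(82,294),(195,294)),("n2",(205,294),(318,294)),("n3",(330,294),(440,294))):
    l=edge(d,f(*a),f(*b),1.5); print(k,cf(onplane(d,np.array(l[:2]),.067)).tolist())
s=o["side"]; g=lambda x,y:np.array([(x+.5)/5.6-.5+140,(y+.5)/5.6-.5+175])
for (t,u) in (((133,181),(227,266)),((260,182),(289,195)),((386,182),(350,127))):
    p,e=tri(d,f(*t),s,g(*u)); print("tri spigot",cf(p),round(e,4))
```

```text
spigot [-41.1 -28.4  42. ]
spigot [-41.2 -78.5  42. ]
spigot [ -41.  -128.1   42. ]
holes1 [ -9.3 -10.6  12. ]
holes1 [ -9.2 -42.7  12. ]
holes1 [-70.8 -10.2  12. ]
holes1 [-71.  -42.1  12. ]
holes2 [ -9.5 -60.6  12. ]
holes2 [ -9.4 -92.7  12. ]
holes2 [-70.9 -60.7  12. ]
holes2 [-70.8 -92.3  12. ]
holes3 [  -9.3 -111.3   12. ]
holes3 [  -9.2 -143.4   12. ]
holes3 [ -71.5 -110.8   12. ]
holes3 [ -71.7 -143.1   12. ]
near [[-84.1, -4.3, 12.0], [-83.9, -150.9, 12.0]] 35
right [[-5.9, -149.7, 12.0], [-79.4, -151.5, 12.0]] 15
left [[-4.4, -0.3, 12.0], [-80.2, -1.7, 12.0]] 37
shortout [[7.2, 7.8, 6.0], [-148.6, 8.8, 6.0]] 40
longout [[8.5, 5.4, 6.0], [8.4, -131.6, 6.0]] 40
n1 [[-83.8, -4.3, 12.0], [-84.0, -50.0, 12.0]]
n2 [[-84.2, -54.1, 12.0], [-84.0, -99.7, 12.0]]
n3 [[-84.9, -105.0, 12.0], [-78.5, -148.5, 12.0]]
tri spigot [-40.6 -28.2  42.5] 0.0012
tri spigot [-40.9 -78.3  42.7] 0.001
tri spigot [ -41.6 -128.4   43.6] 0.0008
```

Run:
```python
from h import *
e=rep(C(-.040,-.175,.05),down(-1.9),8)
rep(C(-.040,-.175,.005),down(-1.9),3,start=e)
```

```text
8 x [[0.205, 0.373, 0.003], [-0.0001, 0.0, -0.0001]]  end [ 0.5725 -0.0201  0.1049]
3 x [[0.374, 0.001, 0.001], [-0.0001, 0.0001, 0.0001]]  end [ 0.5726 -0.02    0.06  ]
```

Request:
drive_tool([
  [[0.205,0.37,0.003],[0,0,0]],
  [[0.205,0.37,0.003],[0,0,0]],
  [[0.205,0.37,0.003],[0,0,0]],
  [[0.205,0.37,0.003],[0,0,0]],
  [[0.205,0.37,0.003],[0,0,0]],
  [[0.205,0.37,0.003],[0,0,0]],
  [[0.205,0.37,0.003],[0,0,0]],
  [[0.205,0.37,0.003],[0,0,0]],
  [[0,0,0],[0,0,0]],
  [[0,0,0],[0,0,0]],
], hand=-1)

```text
time_s: 54.8
tool_pos: [0.5719, -0.0203, 0.1039]
tool_rot: [171.0, 90.0, 169.1]
force: [0.1, 0.1, -0.2]
grip_width: 0.0004
```

Run:
```python
from h import *
lim(); avg()
rep(C(-.040,-.170,.006),down(-1.9),3)
```

```text
54.8 [ 24.9  16.5 -29.5 101.7   8.9  64.1  -9.4] tcp [ 0.5719 -0.0203  0.1039] [171.   90.  169.1] F [ 0.1  0.1 -0.2] w 0.0004
corner frame mm [ -40.7 -175.3   48.9] jaw az rel 0.03
3 x [[0.358, 0.044, 0.006], [0.0001, -0.0001, 0.0]]  end [ 0.5728 -0.015   0.0609]
```

Request:
drive_tool([
  [[0.36,0,0.006],[0,0,0]],
  [[0.36,0,0.006],[0,0,0]],
  [[0.34,0,0],[0,0,0]],
  [[0,0,0],[0,0,0]],
  [[0,0,0],[0,0,0]],
])

```text
time_s: 55.3
tool_pos: [0.5722, -0.0213, 0.0611]
tool_rot: [156.2, 89.9, 154.2]
force: [0.5, -0.1, 0.2]
grip_width: 0.0008
```

Request:
drive_tool([
  [[0,0.1,0],[0,0,0]],
  [[0,0.1,0],[0,0,0]],
  [[0,0.05,0],[0,0,0]],
  [[0,0,0],[0,0,0]],
])

```text
time_s: 55.7
tool_pos: [0.5733, -0.0103, 0.0623]
tool_rot: [28.9, 89.9, 27.0]
force: [-0.3, 0.1, -0.1]
grip_width: 0.0002
```

Run:
```python
from h import *
lim(); avg()
```

```text
55.7 [ 23.4  19.3 -29.2 103.7  10.7  59.7 -11.8] tcp [ 0.5733 -0.0103  0.0623] [28.9 89.9 27. ] F [-0.3  0.1 -0.1] w 0.0002
corner frame mm [ -39.7 -165.3    7.3] jaw az rel -0.02
```

Now small pushes in +y against the last part's side.

Request:
drive_tool([
  [[0,0.03,0],[0,0,0]],
  [[0,0.03,0],[0,0,0]],
  [[0,0,0],[0,0,0]],
])

```text
time_s: 56.0
tool_pos: [0.5731, -0.0094, 0.0619]
tool_rot: [-77.5, 90.0, -79.6]
force: [-0.3, -1.8, 1.3]
grip_width: 0.0002
```

Request:
drive_tool([
  [[0,0.03,0],[0,0,0]],
  [[0,0.03,0],[0,0,0]],
  [[0,0,0],[0,0,0]],
])

```text
time_s: 56.3
tool_pos: [0.5732, -0.0087, 0.062]
tool_rot: [-91.8, 89.9, -93.9]
force: [-0.5, -6.5, 1.2]
grip_width: 0.0008
```

Request:
drive_tool([
  [[0,0.03,0],[0,0,0]],
  [[0,0.03,0],[0,0,0]],
  [[0,0,0],[0,0,0]],
])

```text
time_s: 56.6
tool_pos: [0.5731, -0.0086, 0.062]
tool_rot: [-94.1, 89.7, -96.3]
force: [-0.5, -9.0, 1.4]
grip_width: 0.0007
```

Request:
drive_tool([
  [[0,0.03,0],[0,0,0]],
  [[0,0.03,0],[0,0,0]],
  [[0,0,0],[0,0,0]],
])

```text
time_s: 56.9
tool_pos: [0.5732, -0.0078, 0.062]
tool_rot: [-93.8, 89.6, -96.0]
force: [-2.2, -12.9, 2.7]
grip_width: 0.0007
```

Request:
drive_tool([
  [[0,0.04,0],[0,0,0]],
  [[0,0.04,0],[0,0,0]],
  [[0,0,0],[0,0,0]],
])

```text
time_s: 57.2
tool_pos: [0.5732, -0.0077, 0.062]
tool_rot: [-95.0, 89.4, -97.3]
force: [-1.1, -16.3, 3.5]
grip_width: 0.0006
```

Request:
drive_tool([
  [[0,0.04,0],[0,0,0]],
  [[0,0.04,0],[0,0,0]],
  [[0,0,0],[0,0,0]],
])

```text
time_s: 57.5
tool_pos: [0.5732, -0.0075, 0.062]
tool_rot: [-95.0, 89.2, -97.4]
force: [-2.4, -21.8, 4.7]
grip_width: 0.0005
```

```bash
python3 - <<'E'
from h import *
lim(); avg()
E
python3 view.py y
```

```text
57.5 [ 22.4  19.3 -29.  103.6  11.6  60.  -13.5] tcp [ 0.5732 -0.0075  0.062 ] [-95.   89.2 -97.4] F [ -2.4 -21.8   4.7] w 0.0005
corner frame mm [ -39.9 -162.5    7. ] jaw az rel -0.49
57.6 [ 22.4  19.3 -29.  103.6  11.6  60.  -13.5] tcp [ 0.5732 -0.0075  0.062 ] [-95.1  89.2 -97.5] F [ -2.  -22.    4.6] w 0.0002
yellow 210 [0.586  0.1413] [84.3003 41.3306] -0.9151
```

View pics/y_s.png

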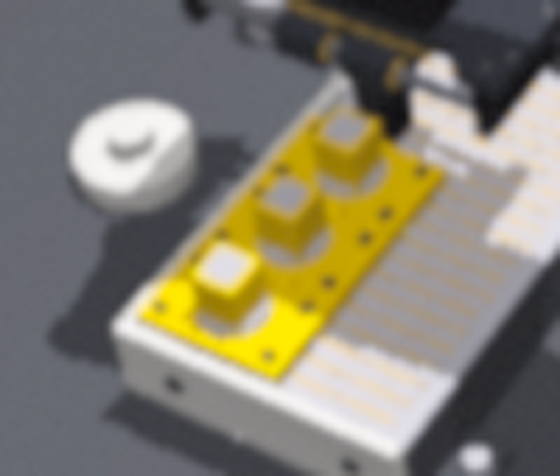

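Request:
drive_tool([
  [[0,-0.2,0],[0,0,0]],
  [[0,-0.4,0],[0,0,0]],
  [[-0.4,-0.4,0],[0,0,0]],
  [[-0.8,-0.5,0],[0,0,0]],
  [[-0.8,-0.8,0],[0,0,0]],
  [[-0.6,-0.8,0],[0,0,0]],
  [[0,-0.8,0],[0,0,0]],
  [[0,0,0],[0,0,0]],
  [[0,0,0],[0,0,0]],
])

```text
time_s: 58.5
tool_pos: [0.5681, -0.1509, 0.1655]
tool_rot: [93.6, 89.9, 91.5]
force: [0.4, 0.5, -0.5]
grip_width: 0.0005
```

```bash
python3 view.py z
```

```text
58.6 [ 34.4  14.6 -25.9  95.9   6.6  71.    5.2] tcp [ 0.5682 -0.1489  0.1653] [103.8  89.9 102. ] F [-0.5 -0.7  0.4] w 0.0002
yellow 981 [0.5844 0.0866] [151.7046  83.8575] 88.3484
```

View pics/z_t.png

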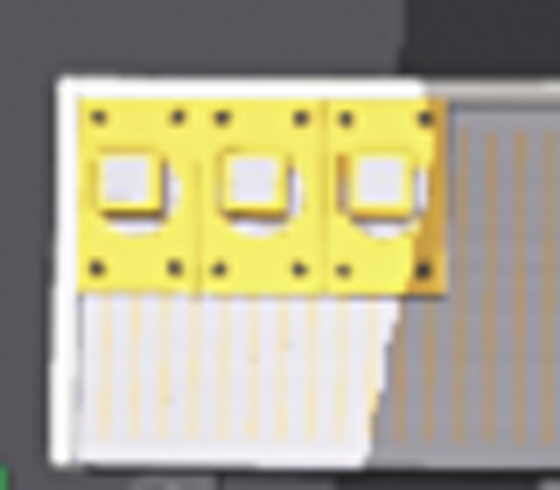

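View pics/z_s.png

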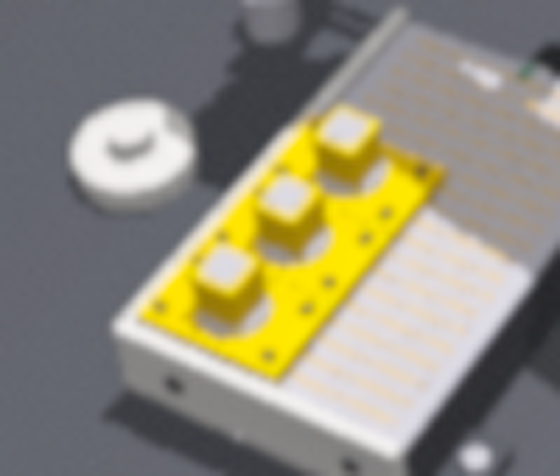

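Run:
```python
from h import *
o=load("z")
for n in o:
    for b in blobs(mask(o[n],"orange"),20):
        ys,xs=np.nonzero(b); print(n,len(xs),xs.mean().round(1),ys.mean().round(1))
    print(n,"expect off",proj(o[n],KN(0)).round(1))
rep(np.array([.435,-.127,.14]),down(-91.9),14)
```

```text
top 105 158.3 129.5
top 105 306.1 204.9
top expect off [[305.8 204.4]]
side 75 271.4 185.4
side 189 115.9 263.7
side expect off [[271.  185.9]]
14 x [[0.045, -0.151, -0.221], [0.0536, -0.0001, 0.0]]  end [ 0.435 -0.127  0.14 ]
```

Request:
drive_tool([
  [[0.045,-0.151,-0.221],[0.0536,0,0]],
  [[0.045,-0.151,-0.221],[0.0536,0,0]],
  [[0.045,-0.151,-0.221],[0.0536,0,0]],
  [[0.045,-0.151,-0.221],[0.0536,0,0]],
  [[0.045,-0.151,-0.221],[0.0536,0,0]],
  [[0.045,-0.151,-0.221],[0.0536,0,0]],
  [[0.045,-0.151,-0.221],[0.0536,0,0]],
], hand=0.2, squeeze=12)

```text
time_s: 59.3
tool_pos: [0.4968, -0.1656, 0.1527]
tool_rot: [152.7, 89.9, 105.6]
force: [-0.0, -0.8, 0.3]
grip_width: 0.0473
```

Request:
drive_tool([
  [[0.045,-0.151,-0.221],[0.0536,0,0]],
  [[0.045,-0.151,-0.221],[0.0536,0,0]],
  [[0.045,-0.151,-0.221],[0.0536,0,0]],
  [[0.045,-0.151,-0.221],[0.0536,0,0]],
  [[0.045,-0.151,-0.221],[0.0536,0,0]],
  [[0.045,-0.151,-0.221],[0.0536,0,0]],
  [[0.045,-0.151,-0.221],[0.0536,0,0]],
  [[0,0,0],[0,0,0]],
  [[0,0,0],[0,0,0]],
  [[0,0,0],[0,0,0]],
])

```text
time_s: 60.3
tool_pos: [0.4355, -0.1287, 0.1407]
tool_rot: [123.9, 90.0, 32.0]
force: [0.5, -0.0, -0.8]
grip_width: 0.0524
```

Run:
```python
from h import *
lim(); rep(np.array([.435,-.1268,.0545]),down(-91.9),6)
o=grab("A")
cv2.imwrite("pics/A_t.png",cv2.resize(o["top"]["frame"][130:200,195:275,::-1],None,fx=7,fy=7,interpolation=cv2.INTER_CUBIC))
```

```text
60.3 [ 33.8  -1.3 -20.3 115.2  -0.5  66.1 -78.1] tcp [ 0.4355 -0.1287  0.1407] [123.9  90.   32. ] F [ 0.5 -0.  -0.8] w 0.0524
6 x [[0.359, -0.002, -0.008], [0.0, 0.0, 0.0]]  end [ 0.4351 -0.1268  0.0545]
```

View pics/A_t.png

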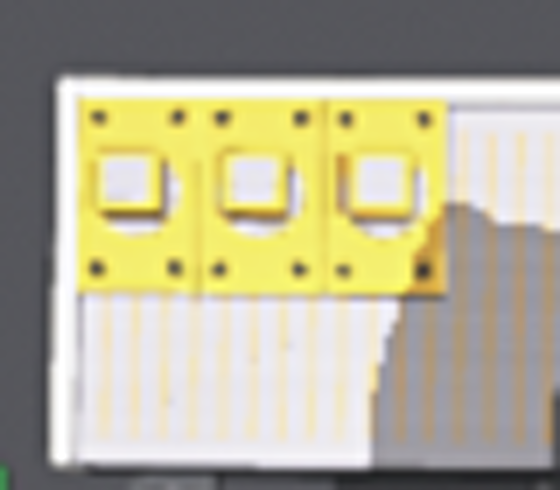

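View pics/A_side.png

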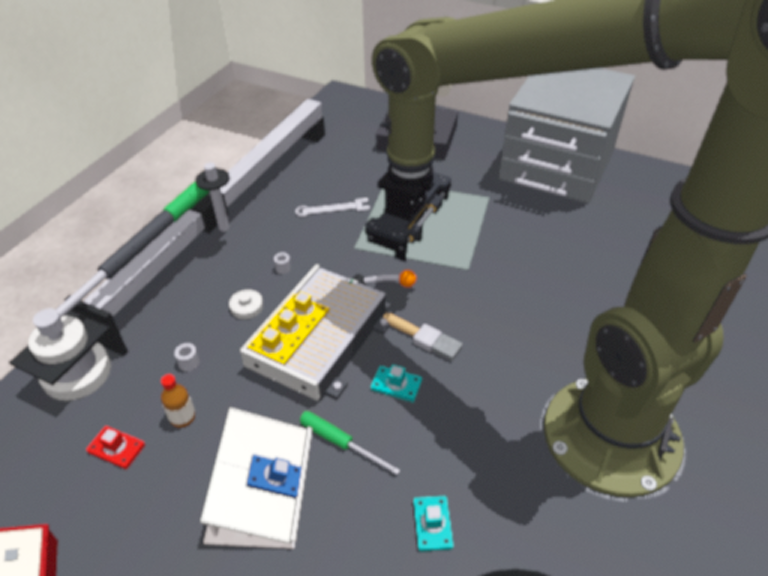

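Run:
```python
from h import *
d=load("A")["top"]
f=lambda x,y:np.array([(x+.5)/7-.5+195,(y+.5)/7-.5+130])
# hole centres by dark minimum centroid
g=cv2.cvtColor(d["frame"],cv2.COLOR_RGB2GRAY).astype(float)
for n,pts in (("1",[(99,117),(178,117),(97,268),(175,268)]),("2",[(222,118),(301,118),(219,269),(299,269)]),("3",[(346,118),(424,119),(343,271),(423,270)])):
    Q=[]
    for p in pts:
        u=f(*p); c=np.round(u).astype(int); w=g[c[1]-2:c[1]+3,c[0]-2:c[0]+3]; w=np.clip(np.median(w)-w,0,None); yy,xx=np.mgrid[-2:3,-2:3]
        uu=c+np.array([(w*xx).sum(),(w*yy).sum()])/w.sum(); Q.append((RC.inv().apply(onplane(d,uu,.067)[0]-CORNER)*1000)[:2])
    Q=np.array(Q); v=(Q[0]+Q[1]-Q[2]-Q[3])/2; u=(Q[0]+Q[2]-Q[1]-Q[3])/2
    print(n,"centre",Q.mean(0).round(1),"yaw rel deg",np.degrees(np.arctan2(v[1],v[0])).round(2),np.degrees(np.arctan2(-u[0],u[1])).round(2))
```

```text
1 centre [-40.2 -25.7] yaw rel deg 0.16 0.54
2 centre [-40.3 -75.8] yaw rel deg -0.2 0.28
3 centre [ -40.5 -125.8] yaw rel deg 0.04 0.66
```

Request:
drive_tool([
  [[0.36,-0.002,-0.008],[0,0,0]],
  [[0.36,-0.002,-0.008],[0,0,0]],
  [[0.36,-0.002,-0.008],[0,0,0]],
  [[0.36,-0.002,-0.008],[0,0,0]],
  [[0.36,-0.002,-0.008],[0,0,0]],
  [[0.36,-0.002,0],[0,0,0]],
  [[0,0,0],[0,0,0]],
  [[0,0,0],[0,0,0]],
])

```text
time_s: 61.2
tool_pos: [0.4347, -0.1274, 0.0543]
tool_rot: [-160.5, 90.0, 107.5]
force: [-0.1, 0.6, -1.1]
grip_width: 0.0519
```

Request:
drive_tool([
  [[0,0,0],[0,0,0]],
  [[0,0,0],[0,0,0]],
  [[0,0,0],[0,0,0]],
  [[0,0,0],[0,0,0]],
  [[0,0,0],[0,0,0]],
], hand=-1)

```text
time_s: 61.7
tool_pos: [0.4349, -0.1269, 0.0545]
tool_rot: [136.1, 89.9, 44.0]
force: [0.4, 1.2, 0.1]
grip_width: 0.033
```

Run:
```python
from h import *
lim()
p,R=pose()
off=p-KN(0); print(off)
plan([(KN(q)+off,None,1) for q in np.linspace(0,1.22,11)[1:]],ds=2)
print("goal",KN(1.22)+off)
```

```text
61.7 [ 33.1   4.7 -20.8 120.4   2.   55.2 -80.7] tcp [ 0.4349 -0.1269  0.0545] [136.1  89.9  44. ] F [0.4 1.2 0.1] w 0.033
[-0.00143793 -0.00136094 -0.01110795]
[[[-0.29, 0.13, 0], [0, 0, 0]], [[-0.27, 0.16, 0], [0, 0, 0]], [[-0.26, 0.19, 0], [0, 0, 0]], [[-0.22, 0.22, 0], [0, 0, 0]], [[-0.2, 0.25, 0], [0, 0, 0]], [[-0.16, 0.27, 0], [0, 0, 0]], [[-0.14, 0.29, 0], [0, 0, 0]], [[-0.09, 0.3, 0], [0, 0, 0]], [[-0.06, 0.31, -0.01], [0, 0, 0]], [[-0.02, 0.32, 0], [0, 0, 0]]]
end [ 0.5324 -0.13    0.1229] [136.1  89.9  44. ]
goal [ 0.53236736 -0.13011142  0.12289188]
```

Request:
drive_tool([
  [[-0.29,0.13,0],[0,0,0]],
  [[-0.27,0.16,0],[0,0,0]],
  [[-0.26,0.19,0],[0,0,0]],
  [[-0.22,0.22,0],[0,0,0]],
  [[-0.2,0.25,0],[0,0,0]],
  [[-0.16,0.27,0],[0,0,0]],
  [[-0.14,0.29,0],[0,0,0]],
  [[-0.09,0.3,0],[0,0,0]],
  [[-0.06,0.31,-0.01],[0,0,0]],
  [[-0.02,0.32,0],[0,0,0]],
])

```text
time_s: 62.7
tool_pos: [0.5328, -0.1306, 0.1234]
tool_rot: [-84.1, 90.0, -176.1]
force: [-1.7, 1.7, -1.1]
grip_width: 0.0331
```

Request:
drive_tool([
  [[0,0,0],[0,0,0]],
  [[0,0,0],[0,0,0]],
  [[0,0,0],[0,0,0]],
])

```text
time_s: 63.0
tool_pos: [0.5326, -0.1306, 0.1234]
tool_rot: [83.4, 89.9, -8.7]
force: [1.0, 0.8, 2.8]
grip_width: 0.0328
```

Run:
```python
from h import *
lim(); o=grab("B")
p,R=pose(); print((RC.inv().apply(p-KN(1.22))*1000).round(1))
```

```text
63.0 [ 30.3  11.4 -21.4 104.3   4.6  65.1 -84.7] tcp [ 0.5326 -0.1306  0.1234] [83.4 89.9 -8.7] F [1.  0.8 2.8] w 0.0328
[ -1.3  -1.9 -10.6]
```

View pics/B_side.png

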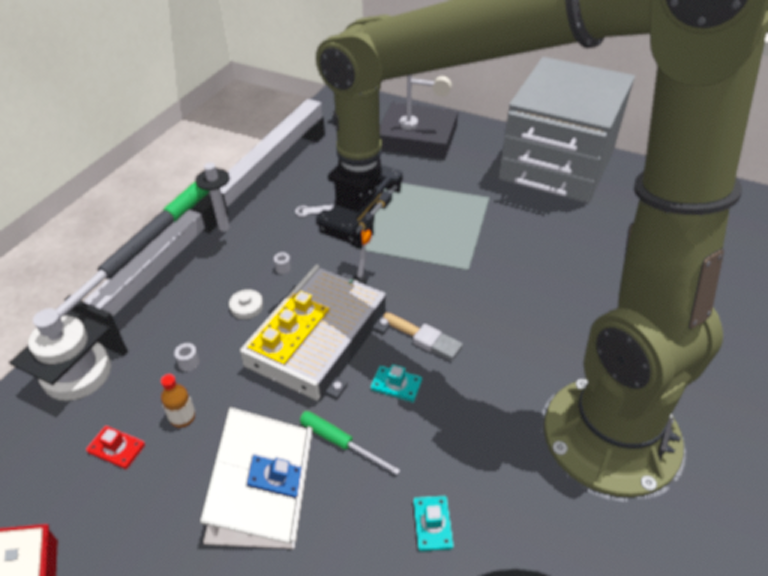

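Request:
drive_tool([
  [[0,0,0],[0,0,0]],
  [[0,0,0],[0,0,0]],
  [[0,0,0],[0,0,0]],
  [[0,0,0],[0,0,0]],
  [[-0.2,0,0],[0,0,0]],
  [[-0.5,0,0],[0,0,0]],
  [[-0.7,0,0],[0,0,0]],
  [[-0.7,0,0],[0,0,0]],
  [[-0.4,0,0.5],[0,0,0]],
  [[0,0,0.8],[0,0,0]],
], hand=0.3)

```text
time_s: 64.1
tool_pos: [0.5327, -0.1807, 0.2268]
tool_rot: [82.5, 89.6, -9.3]
force: [1.1, -0.5, 0.2]
grip_width: 0.0563
```

Request:
drive_tool([
  [[0,0,0.9],[0,0,0]],
  [[0,0,0.9],[0,0,0]],
  [[0,0,0.9],[0,0,0]],
  [[0,0,0.9],[0,0,0]],
  [[0,0,0.5],[0,0,0]],
  [[0,0,0],[0,0,0]],
  [[0,0,0],[0,0,0]],
  [[0,0,0],[0,0,0]],
])

```text
time_s: 64.9
tool_pos: [0.5254, -0.3438, 0.2228]
tool_rot: [161.9, 89.9, 70.0]
force: [0.0, -0.5, 0.4]
grip_width: 0.0564
```

```bash
python3 view.py E
python3 - <<'E'
from h import *
o=load("E")
k={}
for n in o:
    for b in blobs(mask(o[n],"orange"),20):
        ys,xs=np.nonzero(b); print(n,len(xs),xs.mean().round(1),ys.mean().round(1))
        k.setdefault(n,[]).append(np.array([xs.mean(),ys.mean()]))
    print(n,[ (q,proj(o[n],KN(q)).round(1).tolist()) for q in (1.1,1.22,1.34)])
for a in k["top"]:
    for b in k["side"]:
        p,e=tri(o["top"],a,o["side"],b)
        if e<.006:
            r=RC.inv().apply(p-HUB); print(p.round(4),e.round(4),"q",np.arctan2(r[2],-r[0])-.349)
E
```

```text
65.0 [ 41.8  16.3 -13.5  86.1   3.8  78.  -63.8] tcp [ 0.5253 -0.3442  0.2229] [147.5  89.9  55.7] F [1.4 1.  0.2] w 0.0565
yellow 1064 [0.5845 0.085 ] [154.8343  83.8688] 88.4118
top 99 158.3 129.5
top 131 308.8 166.8
top [(1.1, [[308.2, 170.8]]), (1.22, [[308.3, 166.1]]), (1.34, [[308.2, 161.5]])]
side 87 241.3 157.4
side 185 115.9 263.7
side [(1.1, [[244.6, 159.1]]), (1.22, [[240.8, 157.6]]), (1.34, [[237.1, 156.4]])]
[0.6634 0.2893 0.065 ] 0.003 q 2.4980201959676203
[ 0.5322 -0.1298  0.1344] 0.0009 q 1.204636056421536
```

View pics/E_top.png

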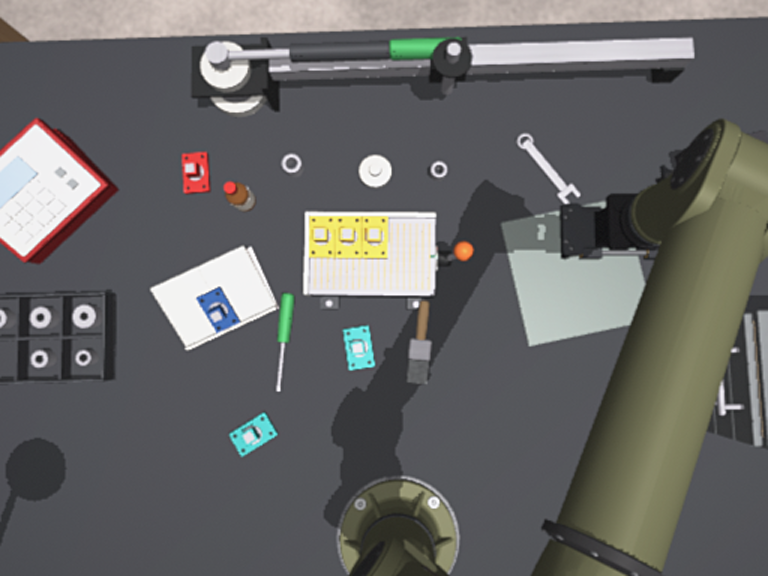

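View pics/E_side.png

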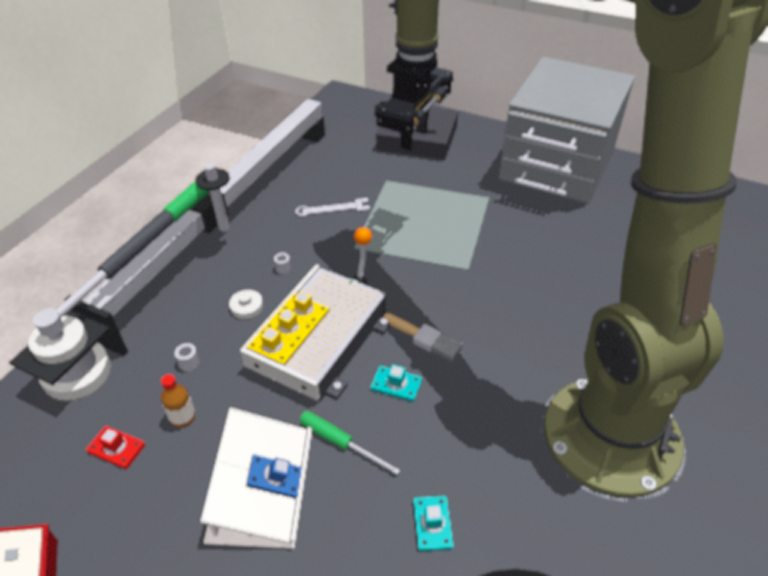

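Run:
```python
from h import *
o=load("E")
a=cv2.resize(o["top"]["frame"][185:230,125:165,::-1],None,fx=12,fy=12,interpolation=cv2.INTER_CUBIC)
b=cv2.resize(o["side"]["frame"][295:335,160:210,::-1],None,fx=12,fy=12,interpolation=cv2.INTER_CUBIC)
cv2.imwrite("pics/E_b1.png",a); cv2.imwrite("pics/E_b2.png",b)
```

```text
(no output)
```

View pics/E_b1.png

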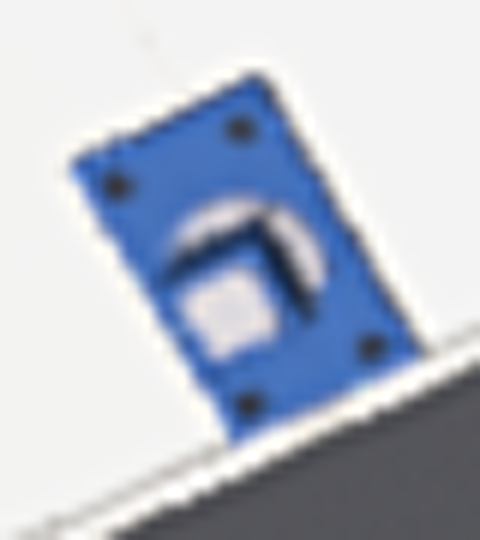

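View pics/E_b2.png

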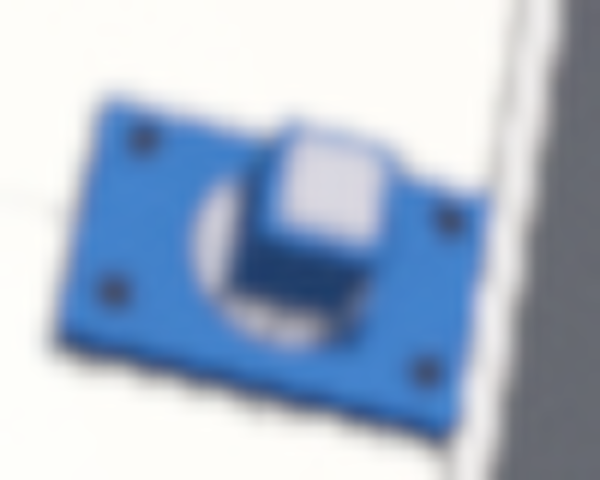

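Run:
```python
from h import *
o=load("E")
f=lambda p,x,y:np.array([(p[0]+.5)/12-.5+x,(p[1]+.5)/12-.5+y])
T=[(116,186),(240,129),(249,404),(371,347),(230,312)]
S=[(113,290),(144,138),(427,371),(450,219),(332,188)]
Q=[]
for t,s in zip(T,S):
    p,e=tri(o["top"],f(t,125,185),o["side"],f(s,160,295)); q=RD.inv().apply(p-DO)*1000; Q.append(q); print(q.round(1),round(e,4))
Q=np.array(Q); c=Q[:4].mean(0); v=(Q[0]+Q[1]-Q[2]-Q[3])/2; print("centre",c.round(1),"yaw",np.degrees(np.arctan2(v[1],v[0])).round(2),"pitch",np.degrees(np.arctan2(v[2],v[0])).round(2))
```

```text
[73.5 20.7 14.7] 0.0002
[ 73.4 -11.1  14.6] 0.0001
[11.5 20.3 14.1] 0.0001
[ 11.5 -11.6  13.9] 0.0001
[42.2  4.8 43.2] 0.0004
centre [42.5  4.6 14.3] yaw 0.42 pitch 0.6
```

```bash
python3 -c "
from h import *
lim(); print(env.sign_off())"
```

```text
65.0 [ 41.8  16.3 -13.5  86.1   3.8  78.  -63.8] tcp [ 0.5253 -0.3442  0.2229] [147.5  89.9  55.7] F [1.4 1.  0.2] w 0.0565
the job is handed in; nothing more can be done
None
```

I swung the lever from about 1.77 rad to off before touching any adapter. The one blue adapter present then went onto the rack and slid down to the lip. All three yellows went into the fence corner. I then set the lever to half power, backed the arm clear and handed the job in at 65 s; no verdict was reported.

During loading, the second yellow turned about 3.3° when I let go of it. Loading the third squared it up again. A final push of about 22 N with closed fingers moved the row about 1 mm, hard against the short rail.

Last checks before hand-in:
- **Lever:** two-view measurement gives 1.20 rad (target 1.22 ± 0.12).
- **Yellows:** centres at x of about -40.2, -40.3 and -40.5 mm and y of about -25.7, -75.8 and -125.8 mm in the corner frame, square within 0.7°. These were measured just before the lever was raised. The final pictures show the row in the same place.
- **Blue:** turned 0.4° and tilted 0.6° on the slope. Its measured centre is 42.5 mm up the slope, where resting flush would give 40 mm. That is inside the 36–44.5 mm limit and about the size of the calibration error. The pictures show it touching the lip.
- **Bystanders:** none has visibly moved in the final pictures.

One disagreement: heights from the cameras came out about 2 mm too large everywhere. The spigot tops put the yellows about 2–3 mm further from the short rail than the foot holes did, and I went by the holes and the firm stop at the rail.

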